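Load the firing tray and lift it level

ROBOT

A 6-joint arm with a two-finger parallel gripper is mounted at the origin on a cart in front of the work surface, level with it; the furniture and walls round the work are solid. World frame = base frame: x ahead of the robot, y to its left, z up, the work surface at z = 0. Lengths are in mm, angles in degrees, forces in N, time in s.
With the tool pointing down it reaches from about 350 to 850 mm from the base axis. Payload 8.1 kg.
Tool frame: the origin (TCP) lies at the very end of the fingers, on their centre line; the grasp point (between the pads) lies 19 mm behind it; x points along the fingers, y is the direction in which the jaws open and shut, and the axes are right-handed (so a half turn about x gives the same grasp; the last joint's range is limited). The gripper opens to 85 mm and grips with 20 to 120 N. Pads are 22 mm wide; open, the fingers measure 114 mm over their backs; the gripper's body (76 mm by 85 mm) begins 54 mm behind the grasp point. The pads swing forward as they close: fully open they stand 13 mm farther back than shut.
Start: joints at [63.976, 7.471, 85.268, -0, 87.261, -4.893], TCP at [216.277, 559.669, 231.292] pointing down, gripper open.
Joint ranges: [-169.43, 169.43], [-51.17, 129.36], [1.28, 143.12], [-76.62, 256.62], [0, 156.53], [-152.29, 152.29]. Speed limits (degrees/s): [136.94, 136.94, 159.86, 180, 180, 180].

INTERFACE

Orientations are given as [roll, pitch, yaw] about the fixed x, y, z axes, in that order (R = Rz(yaw) Ry(pitch) Rx(roll)).
In Python, from bench import sensors, snapshot, r gives the robot as it stands. The module is installed in compiled form; this text tells all that it offers.
- The arm moves only by the tool drive_tool, never from a script. Its argument "moves" is one flat list of numbers, 6 for each row, row after row: the shift along the tool's x, y, z in cm, then the turn, a rotation vector about the tool's x, y, z in degrees. In form: [tx, ty, tz, wx, wy, wz, tx, ty, tz, wx, wy, wz, ...]. A call has 1 to 20 rows; each row shifts and turns the commanded pose from where the row before left it, along the tool's axes as they then stand; what a row does not reach is not made up. A row lasts 1/12 s, in which the tool goes at most 41.7 mm and 7.16 degrees, less where a joint would pass 70% of its speed; a pose out of reach is approached as far as the arm can. A call with a gripper value outside its range is refused whole. "hand" is the finger opening in cm, from 0 to 8.54, set as the call begins (left out, the last holds). The fingers move at their own pace and stop on an object; "grip_force" is the grip in N (left out, the last holds). Time passes only in rows, so rows that do not move let the fingers close. It gives the time, the measured TCP pose, the force and the opening at its end, in the units of the state.
- sensors.sense(): the state, without advancing time (a new reading comes with each control period).
- snapshot(name): name is "scene" or "side" or "wrist"; returns a dict with "image" (384x512x3 uint8, red, green, blue), "z_map" (384x512 float32, mm along the optical axis (not along the pixel's ray), 0 where there is no reading), "camera_matrix" (3x3 intrinsics, pixels), "eye" and "orientation" of the camera in the world; the wrist camera has in their place "mount" (4x4, takes a point from camera to tool coordinates, whose origin is the TCP and whose axes are the tool frame's). Camera axes: x right, y down, z forward; pixel columns grow to the right and rows downward; lengths in mm; the calibration is good to about 2 mm. The wrist camera is an equidistant fisheye: a pixel r from the principal point sees the ray r / f radians off the axis. A picture is of the moment at which its call begins: read the wrist's pose just before it.
- r.hand_in(): hands the job in, once; it reports no verdict.
The state is a dict: "time": time; "joint_pos": joint angles; "qd": joint speeds; "joint_efforts": joint torques, N m; "tool_pos": TCP position; "tcp_rot": TCP orientation; "ft_force": force on the tool from outside, world axes, zero at the start; "wrist_torque": the same for the moment, N m; "finger_gap": finger opening in mm.
Only numpy, scipy, OpenCV 4.12 (cv2) and the standard library are available. Lean on these libraries where they do the work, as an engineer would, in place of code of your own. Each camera call takes 0.05 s, during which the arm holds its last target.

TASK

Take the three-tooth bridge out of its compartment in the dark grey case box, set it fully down over the two empty pins of the honeycomb firing tray (one hollow end tooth on each pin, either way round) and let go of it. Then grip the tray itself by its two long sides, lift it straight off its stand with the work on it, and finish holding it steady and level in the air about 10 cm above the stand, as one would wait at the furnace: do not put it down or let go. Never tip the tray, keep the bridge and the crown already on the third pin seated, and leave the other crowns, jars, dish and tools where they are.

Things in the scene. Friction and masses are not known exactly. Their poses are not given: they have to be found in the camera images.
- bridge_center (a point): centre (half-way up) of the loose three-tooth bridge, ivory, 31.5 mm long (x), 11.5 wide (y, flat-sided), 10 high (z up), 20 g, the only piece with three teeth in a row. Stands cusps up in a compartment, within 5 mm of its middle, up to 0.2 rad off the box's yaw. End teeth are hollow from below: cavities 8 mm wide, 6.5 deep, centred at x = +-10 mm. Middle tooth solid.
- case_box_center (a point): middle of the inner floor (3 mm above the worktop) of the fixed dark grey case box, 153 x 153 x 15 mm, no lid. Four compartments 72 mm square, walls 3 mm thick and 12 mm high; centres at +-37.5 mm in the box's x and y. One piece in each; which holds the bridge changes. Wide-open fingers do not fit in: open to 20-30 mm for the bridge.
- pin_pair (a point): midway between the tray's two empty pins, at the height of their tops; axes of the tray. Steel pins 5 mm thick, tips bevelled to 3 mm, 12 mm high above the tray's top face, at x = +-10 mm from here. The seated bridge rests with its cavity roofs on the pin tops: its centre is then 1.5 mm below this point, its underside 5.5 mm above the tray's top face.
- tray_center (a point): centre (half-way up) of the loose beige honeycomb firing tray, 66 mm long (x), 56 wide (y), 12 thick, about 0.13 kg, flat sides, z up. Grip it across the 56 mm width (along y) at mid-length. Pins and work rise at most 16 mm above its top face; on its centre line lie the pin pair's middle (x = -10 mm) and the third pin (x = +19.5 mm).
- stand_top (a point): centre of the top of the fixed pale stand that carries the tray, 36 mm above the worktop; its block is 60 x 38 mm (x, y), narrower than the tray, so fingers pass beside it below the tray; at its foot a steel plate 74 x 52 x 4 mm. The tray lies centred on it at the same yaw, up to 0.45 rad off the world's.
- single_pin (a point): top of the third pin (same pin), which already carries a single crown; axes of the tray
- seated_crown_center (a point): centre of that loose single crown, 11.5 x 11.5 x 10 mm, hollow, resting on the third pin: its centre 1.5 mm below the pin's top
- crown_pair_center (a point): centre of a two-tooth piece 21 x 11.5 x 10 mm lying in another compartment; leave it
- molar_crown_center (a point): centre of a single crown 11.5 x 11.5 x 10 mm in another compartment; leave it
- premolar_crown_center (a point): centre of a single crown 10 x 11.5 x 10 mm in another compartment; leave it
- glaze_jar: small screw-lid jar, 41 mm across, 35 mm high, at the back; origin at its foot; leave it
- dropper: brown dropper bottle, 33 mm across, 102 mm high, at the back; origin at its foot; leave it
- tweezers: steel tweezers 128 mm long, 9 mm high, lying near the front edge; origin at the underside; leave them
- wax_pot: shallow metal wax dish, 44 mm across, 20 mm high, between the box and the stand; origin at its foot; leave it
- bridge: the bridge itself, origin at its underside
- tray: the tray itself, origin at its underside

How it is judged (in metres and radians):
On the way, in this order (a step that is already met when the one before it is completed fails the run):
1. the bridge is fully down on its two pins and let go, the tray still on its stand (x of bridge_center in the frame of pin_pair between -0.003 and 0.003 m and y of bridge_center in the frame of pin_pair between -0.003 and 0.003 m and z of bridge_center in the frame of pin_pair between -0.0035 and 0.0005 m and angle between the x axis of bridge_center and the x axis of pin_pair, either way round below 0.2 rad and angle between the z axis of bridge_center and the z axis of pin_pair, either way round below 0.15 rad and contact force between the fingers and bridge below 0.05 N and z of tray_center in the frame of stand_top below 0.01 m and linear speed of bridge below 0.02 m/s), for 0.2 s.
2. the tray is lifted clear of its stand with the bridge and the crown on it (x of bridge_center in the frame of pin_pair between -0.003 and 0.003 m and y of bridge_center in the frame of pin_pair between -0.003 and 0.003 m and z of bridge_center in the frame of pin_pair between -0.0035 and 0.0005 m and angle between the x axis of bridge_center and the x axis of pin_pair, either way round below 0.2 rad and angle between the z axis of bridge_center and the z axis of pin_pair, either way round below 0.15 rad and contact force between the fingers and bridge below 0.05 N and x of seated_crown_center in the frame of single_pin between -0.004 and 0.004 m and y of seated_crown_center in the frame of single_pin between -0.004 and 0.004 m and z of seated_crown_center in the frame of single_pin between -0.004 and 0.001 m and z of tray_center in the frame of stand_top above 0.03 m and contact force between tray and stand below 0.05 N and contact force between the fingers and tray above 1 N), for 0.1 s.
At the end, for the whole second after the job is handed in: Fingers hold the tray, its underside 6 to 16 cm above the stand and within 6 cm of straight above it, level within 0.1 rad, under 2 cm/s; bridge untouched and down on its two pins (3 mm sideways, 2 mm in height, 0.2 rad); single crown on its pin (4 mm) (x of bridge_center in the frame of pin_pair between -0.003 and 0.003 m and y of bridge_center in the frame of pin_pair between -0.003 and 0.003 m and z of bridge_center in the frame of pin_pair between -0.0035 and 0.0005 m and angle between the x axis of bridge_center and the x axis of pin_pair, either way round below 0.2 rad and angle between the z axis of bridge_center and the z axis of pin_pair, either way round below 0.15 rad and contact force between the fingers and bridge below 0.05 N and x of seated_crown_center in the frame of single_pin between -0.004 and 0.004 m and y of seated_crown_center in the frame of single_pin between -0.004 and 0.004 m and z of seated_crown_center in the frame of single_pin between -0.004 and 0.001 m and z of tray_center in the frame of stand_top between 0.066 and 0.166 m and horizontal distance between tray_center and stand_top below 0.06 m and angle between tray_center's own z axis and vertical below 0.1 rad and linear speed of tray below 0.02 m/s and angular speed of tray below 0.15 rad/s and contact force between the fingers and tray above 1 N and contact force between tray and stand below 0.05 N); the arm keeps its last pose, push and grip.
It fails at once if the tray is tipped by more than 0.2 rad (angle between tray_center's own z axis and vertical above 0.2 rad).
It fails at once if the crown on the third pin comes off it (distance between seated_crown_center and single_pin above 0.008 m).
It fails at once if one of the other crowns in the case box is moved more than 2 cm (distance of any of crown_pair_center, molar_crown_center, premolar_crown_center from where it was at the start of the episode above 0.02 m).
It fails at once if the glaze jar, dropper bottle, tweezers or wax dish are moved more than 2 cm (distance of any of glaze_jar, dropper, tweezers, wax_pot from where it was at the start of the episode above 0.02 m).
It also fails if it takes over 58 s, if anything falls off the work surface, if the arm or the gripper's body presses on something with over 40 N, if the wrist force passes 120 N, or if a joint passes its speed limit or range.

## Working session

There is one attempt and no reset: what is moved stays moved. The work goes in short steps, Python scripts to look and compute and a tool call to move; the robot and the scene stay as the last step left them, time stands still between calls to the robot, and variables do not carry over. Pictures are saved under pics/ and viewed, and the job is handed in when it is done.

Besides the shell and the picture viewer there is one more tool, called after "Emit:" by a JSON object that holds its "api" and its "payload", one argument or row to a line. drive_tool: Moves the arm, as the interface text tells. Its arguments: {"type":"object","properties":{"moves":{"type":"array","items":{"type":"number"}},"hand":{"type":"number"},"grip_force":{"type":"number"}},"required":["moves"]}

```bash
mkdir -p pics; ls; python3 - <<'E'
from bench import sensors, snapshot, r
import cv2, numpy as np
print(sensors.sense())
for n in ["scene","side","wrist"]:
    s=snapshot(n)
    cv2.imwrite(f"pics/{n}0.png",s["image"][:,:,::-1])
    np.savez(f"{n}0.npz",**s)
    print(n,{k:v for k,v in s.items() if k not in("image","z_map")})
E
```

```text
pics
{'time': 0.0, 'joint_pos': array([ 6.39767185e+01,  7.51381685e+00,  8.53314906e+01,  5.46606611e-04,
        8.72588585e+01, -4.89244128e+00]), 'qd': array([ 0.01902121,  0.07336263,  0.00845186,  0.04484376, -0.08028255,
       -0.00522734]), 'joint_efforts': array([-2.41259790e-03, -5.69420063e+01, -5.00538468e+01, -6.47102897e-04,
        1.51854067e-02,  5.16394300e-05]), 'tool_pos': array([216.028373  , 559.1741118 , 230.23667264]), 'tcp_rot': array([ -95.19272535,   89.89583263, -116.32359221]), 'ft_force': array([ 0.29938356, -0.41883979,  0.09475724]), 'wrist_torque': array([0.01932939, 0.07513927, 0.00395812]), 'finger_gap': 85.16079020663939}
scene {'camera_matrix': array([[386.90962412,   0.        , 260.99405337],
       [  0.        , 386.90962412, 198.54237483],
       [  0.        ,   0.        ,   1.        ]]), 'eye': array([685.25148835, 773.66759735, 564.34469384]), 'orientation': array([-122.77839518,    1.20355295,  168.29554728])}
side {'camera_matrix': array([[366.87167041,   0.        , 245.64096509],
       [  0.        , 366.87167041, 184.80561085],
       [  0.        ,   0.        ,   1.        ]]), 'eye': array([ 546.40455492, -468.53932304,  746.19463483]), 'orientation': array([-143.63113139,   -0.98877828,    1.99777696])}
wrist {'camera_matrix': array([[297.31863964,   0.        , 255.2254787 ],
       [  0.        , 297.31863964, 188.44046968],
       [  0.        ,   0.        ,   1.        ]]), 'mount': array([[ 7.72020381e-04, -2.69487896e-01,  9.63003467e-01,
        -1.43903216e+02],
       [ 9.99997516e-01, -1.80535216e-03, -1.30688939e-03,
         4.10886158e-01],
       [ 2.09075126e-03,  9.63002084e-01,  2.69485833e-01,
        -6.92266541e+01],
       [ 0.00000000e+00,  0.00000000e+00,  0.00000000e+00,
         1.00000000e+00]])}
```

View pics/scene0.png

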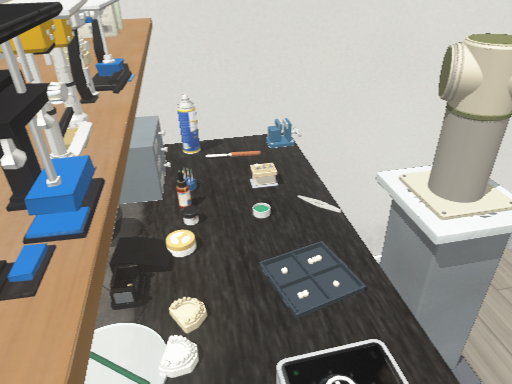

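View pics/side0.png

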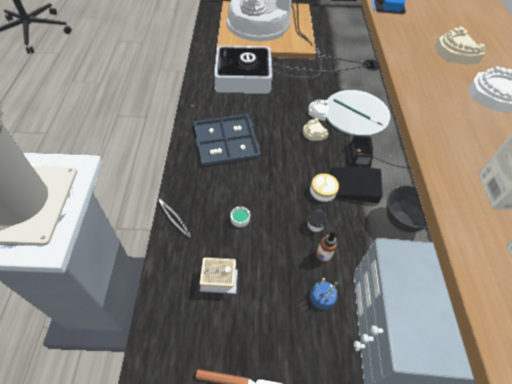

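View pics/wrist0.png

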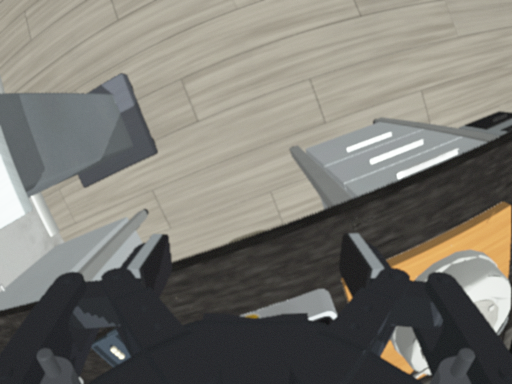

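```bash
cat > h.py <<'E'
import numpy as np, cv2
from scipy.spatial.transform import Rotation as R
def rot(rpy): return R.from_euler('xyz',rpy,degrees=True).as_matrix()
def load(n): return dict(np.load(n+'.npz'))
def px2w(s,u,v,z):  # using plane optical depth z
    K=s['camera_matrix']; p=np.array([(u-K[0,2])/K[0,0],(v-K[1,2])/K[1,1],1])*z
    return rot(s['orientation'])@p+s['eye']
def ray(s,u,v):
    d=px2w(s,u,v,1.0)-s['eye']; return s['eye'],d/np.linalg.norm(d)
def onz(s,u,v,z):
    o,d=ray(s,u,v); return o+d*(z-o[2])/d[2]
def tri(rays):
    A=np.zeros((3,3));b=np.zeros(3)
    for o,d in rays:
        P=np.eye(3)-np.outer(d,d);A+=P;b+=P@o
    x=np.linalg.solve(A,b)
    return x,[np.linalg.norm((np.eye(3)-np.outer(d,d))@(x-o)) for o,d in rays]
# wrist: T tool->world
def wray(s,st,u,v):
    K=s['camera_matrix'];x=(u-K[0,2])/K[0,0];y=(v-K[1,2])/K[1,1]
    th=np.hypot(x,y); k=np.sin(th)/th if th>1e-9 else 1
    d=np.array([x*k,y*k,np.cos(th)])
    M=s['mount'];Rt=rot(st['tcp_rot'])
    return Rt@M[:3,3]+st['tool_pos'], Rt@M[:3,:3]@d
def wonz(s,st,u,v,z):
    o,d=wray(s,st,u,v); return o+d*(z-o[2])/d[2]
def wproj(s,st,p):
    K=s['camera_matrix'];M=s['mount'];Rt=rot(st['tcp_rot'])
    c=M[:3,:3].T@(Rt.T@(np.asarray(p)-st['tool_pos'])-M[:3,3])
    th=np.arctan2(np.hypot(c[0],c[1]),c[2]);n=np.hypot(c[0],c[1])
    return K[0,0]*th*c[0]/n+K[0,2],K[1,1]*th*c[1]/n+K[1,2]
def crop(img,x0,y0,x1,y1,f,name):
    cv2.imwrite(name,cv2.resize(img[y0:y1,x0:x1,::-1],None,fx=f,fy=f,interpolation=cv2.INTER_CUBIC))
E
python3 - <<'E'
from h import *
a=load('scene0');b=load('side0')
crop(a['image'],250,235,370,315,6,'pics/c1.png')
crop(a['image'],240,150,300,195,10,'pics/c2.png')
crop(b['image'],185,105,265,170,9,'pics/c3.png')
crop(b['image'],190,250,245,300,11,'pics/c4.png')
for nm,s,L in [('scene',a,[(262,171),(317,260),(263,210),(312,277),(190,218),(321,204)]),('side',b,[(219,269),(239,127),(211,150),(240,217),(227,139),(172,217)])]:
    for u,v in L: print(nm,u,v,np.round(px2w(s,u,v,s['z_map'][v,u]),1))
E
```

```text
scene 262 171 [ 499.9 -161.    42.6]
scene 317 260 [452.1 182.4   1.9]
scene 263 210 [528.4 -15.5  11.9]
scene 312 277 [482.  238.2  11.5]
scene 190 218 [710.2 -10.3  20.9]
scene 321 204 [369.5 -28.9  -3.3]
side 219 269 [ 494.4 -169.1   51.1]
side 239 127 [514.6 271.2  13.9]
side 211 150 [444.2 181.5  13.8]
side 240 217 [530.5 -25.6  18.6]
side 227 139 [483.5 229.5   7.6]
side 172 217 [369.9 -22.6   1.7]
```

View pics/c1.png

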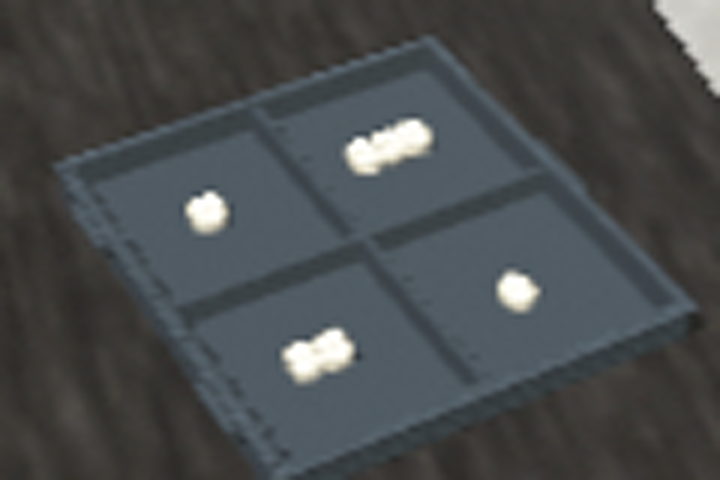

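View pics/c2.png

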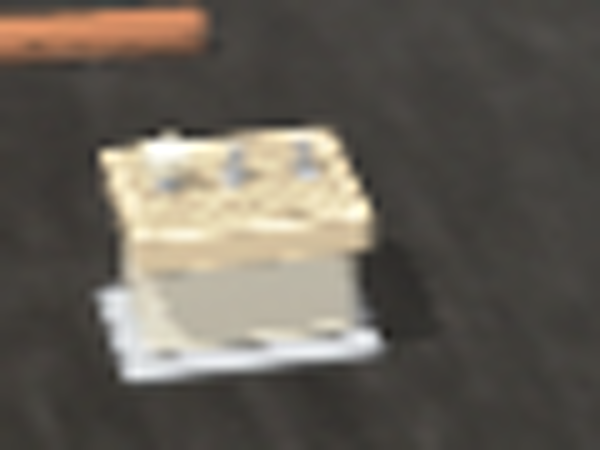

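View pics/c3.png

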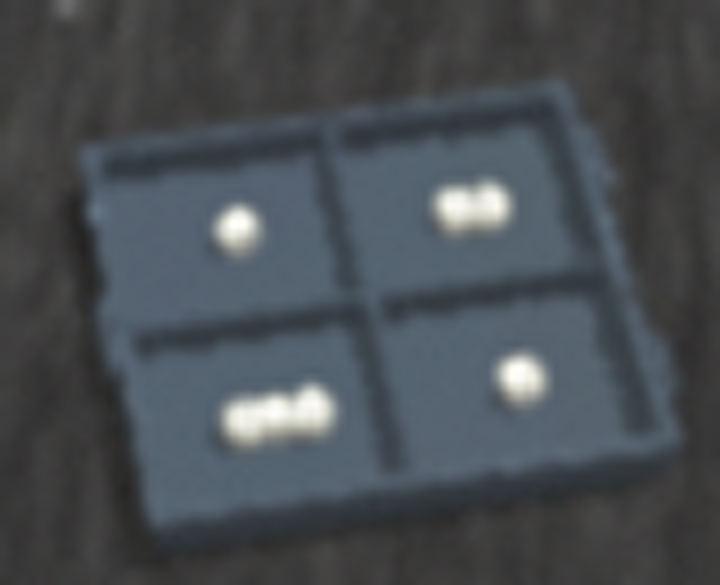

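View pics/c4.png

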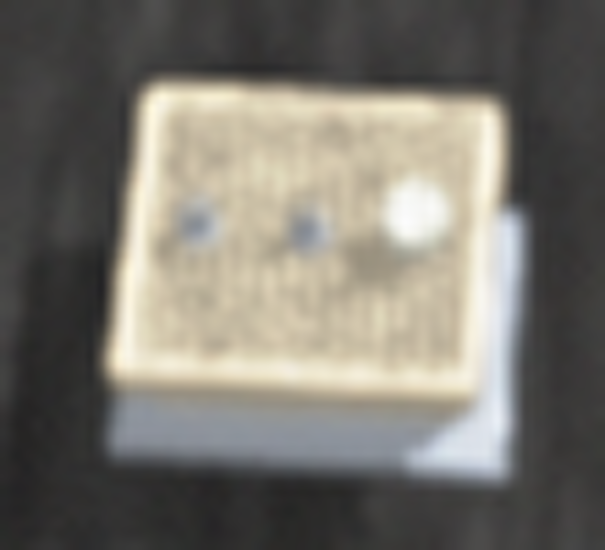

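```bash
python3 - <<'E'
from h import *
from bench import sensors
a=load('scene0');b=load('side0')
st=sensors.sense()
print(np.round(rot(st['tcp_rot']),3))
def T(n,p,q): 
    x,e=tri([ray(a,*p),ray(b,*q)]);print(n,np.round(x,1),np.round(e,1));return x
f=lambda x,y:(250+x/6-.4,235+y/6-.4)
g=lambda x,y:(185+x/9-.4,105+y/9-.4)
f2=lambda x,y:(240+x/10-.5,150+y/10-.5)
g2=lambda x,y:(190+x/11-.5,250+y/11-.5)
T('br mid',f(389,146),g(277,408))
e1=T('br end-x',f(413,136),g(243,416));e2=T('br end+x',f(364,152),g(313,406))
T('mol',f(517,289),g(237,227))
T('boxc(wall top)',f(363,240),g(367,300))
T('pinA(-x)',f2(303,147),g2(200,208));T('pinB',f2(237,152),g2(307,216))
T('crown',f2(166,150),g2(415,210))
T('tray c1',f2(372,215),g2(112,362));T('tray c2',f2(138,238),g2(478,382))
T('tray c3',f2(103,153),g2(500,97));T('tray c4',f2(330,130),g2(150,85))
E
```

```text
[[-0.001  0.361  0.933]
 [-0.001  0.933 -0.361]
 [-1.    -0.001 -0.   ]]
br mid [457.2 185.6   9.4] [2.1 2.1]
br end-x [447.3 182.1   9.1] [1.9 1.9]
br end+x [467.4 186.9   9.6] [1.6 1.6]
mol [438.3 260.7   8.4] [1.9 1.9]
boxc(wall top) [481.1 229.8  10.6] [2.1 2.1]
pinA(-x) [ 473.6 -171.2   55.8] [1.5 1.5]
pinB [ 492.8 -171.9   56.2] [1.2 1.2]
crown [ 512.7 -171.5   59.6] [1.5 1.5]
tray c1 [ 453.2 -187.    22.2] [1.9 1.9]
tray c2 [ 521.7 -188.5   23.1] [1.5 1.5]
tray c3 [ 530.3 -154.1   70.2] [4.6 4.6]
tray c4 [ 466.7 -154.4   69.5] [4.5 4.5]
```

Emit:
{"api": "drive_tool", "payload": {
  "moves": [0.67, -1.74, 2.4, 0, 0, 0, 0.67, -1.74, 2.4, 0, 0, 0, 0.67, -1.74, 2.4, 0, 0, 0, 0.67, -1.74, 2.4, 0, 0, 0, 0.67, -1.74, 2.4, 0, 0, 0, 0.67, -1.74, 2.4, 0, 0, 0, 0.67, -1.74, 2.4, 0, 0, 0, 0.67, -1.74, 2.4, 0, 0, 0, 0.67, -1.74, 2.4, 0, 0, 0, 0.67, -1.74, 2.4, 0, 0, 0, 0.67, -1.74, 2.4, 0, 0, 0, 0.67, -1.74, 2.4, 0, 0, 0, 0.67, -1.74, 2.4, 0, 0, 0, 0.67, -1.74, 2.4, 0, 0, 0, 0.67, -1.74, 2.4, 0, 0, 0, 0, 0, 0, -6.8, 0, 0, 0, 0, 0, -6.8, 0, 0, 0, 0, 0, -6.8, 0, 0, 0, 0, 0, -6.8, 0, 0, 0, 0, 0, -6.8, 0, 0],
  "hand": 2.5,
  "grip_force": 25
}}

```text
time: 1.82
tool_pos: [457.8, 186.2, 130.5]
tcp_rot: [-178.6, 90.0, -165.4]
ft_force: [0.2, -0.2, -0.3]
finger_gap: 25.4
```

```bash
cat > snap.py <<'E'
import sys,pickle
from h import *
from bench import sensors, snapshot
def take(n):
    st=sensors.sense(); s=snapshot('wrist')
    np.savez(n+'.npz',**s); pickle.dump(st,open(n+'.pkl','wb'))
    print(n,np.round(st['tool_pos'],1),np.round(st['tcp_rot'],2),np.round(st['joint_pos'],1),round(st['time'],2),round(st['finger_gap'],1),np.round(st['ft_force'],2))
    print(np.round(rot(st['tcp_rot']),4).tolist())
    cv2.imwrite('pics/'+n+'.png',s['image'][:,:,::-1]); return s,st
if __name__=='__main__': take(sys.argv[1])
E
python3 snap.py w1
```

```text
w1 [457.8 186.2 130.5] [-178.59   89.96 -165.41] [ 16.2  -4.9 108.5   0.   76.4 -87. ] 1.82 25.4 [ 0.16 -0.19 -0.32]
[[-0.0006, -0.228, 0.9737], [-0.0002, 0.9737, 0.228], [-1.0, -0.0, -0.0007]]
```

View pics/w1.png

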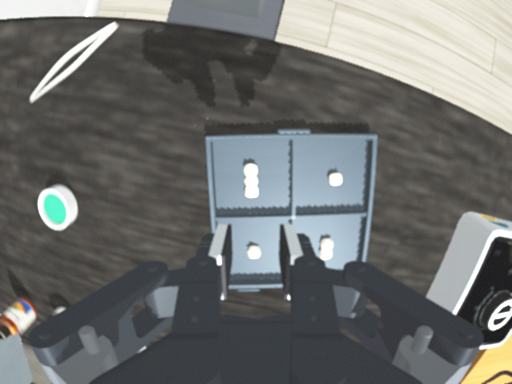

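```bash
python3 - <<'E'
from h import *
import pickle
s=load('w1');crop(s['image'],200,125,300,200,8,'pics/w1c.png')
E
```

```text
(no output)
```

View pics/w1c.png

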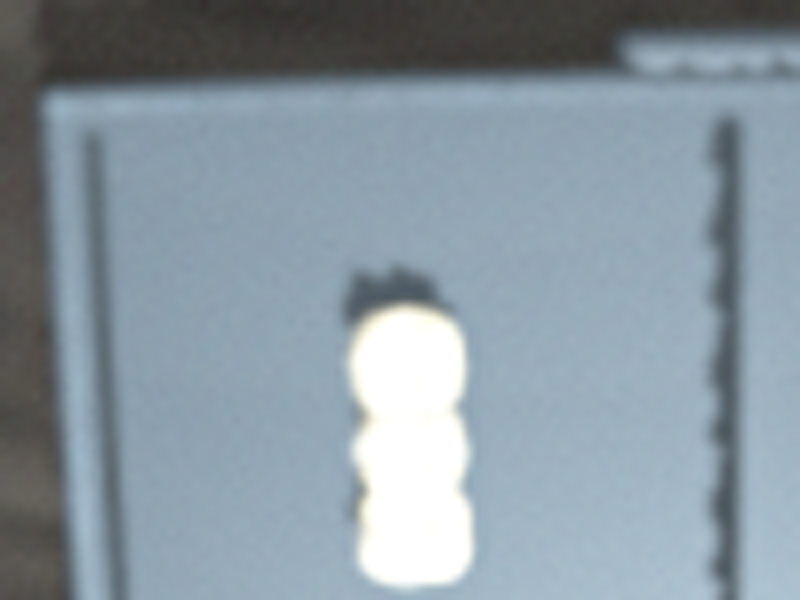

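Emit:
{"api": "drive_tool", "payload": {
  "moves": [1.75, 0, 0, 0, 0, 0, 1.75, 0, 0, 0, 0, 0, 1.75, 0, 0, 0, 0, 0, 1.75, 0, 0, 0, 0, 0, 0, 0, 0, 0, 0, 0]
}}

```text
time: 2.28
tool_pos: [455.0, 185.6, 56.9]
tcp_rot: [-176.4, 89.6, -163.7]
ft_force: [-1.1, -0.8, -0.8]
finger_gap: 24.7
```

```bash
python3 snap.py w2; python3 - <<'E'
from h import *
s=load('w2');crop(s['image'],200,150,320,240,6,'pics/w2c.png')
E
```

```text
w2 [455.  185.6  56.9] [-176.44   89.63 -163.72] [ 16.2   0.3 111.9  -0.   68.2 -86.5] 2.28 24.7 [-1.07 -0.79 -0.82]
[[-0.0061, -0.2201, 0.9755], [-0.0018, 0.9755, 0.22], [-1.0, -0.0004, -0.0064]]
```

View pics/w2.png

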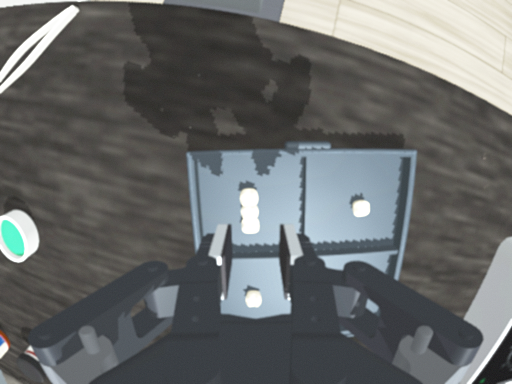

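View pics/w2c.png

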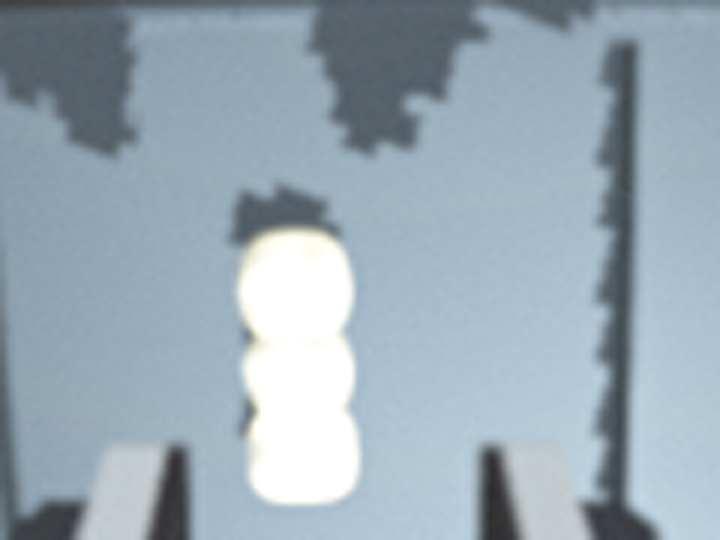

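```bash
cat > m.py <<'E'
from h import *
import pickle
L={}
def W(n):
    if n not in L: L[n]=(load(n),pickle.load(open(n+'.pkl','rb')))
    return L[n]
def wr(n,u,v): return wray(*W(n),u,v)
def wz(n,u,v,z): return wonz(*W(n),u,v,z)
E
python3 - <<'E'
from m import *
a=lambda x,y:(200+x/8-.44,125+y/8-.44)
b=lambda x,y:(200+x/6-.42,150+y/6-.42)
for p,q in [((411,452),(299,375)),((408,362),(296,288)),((415,535),(304,460)),((408,303),(296,228)),((416,587),(304,503))]:
    x,e=tri([wr('w1',*a(*p)),wr('w2',*b(*q))]);print(np.round(x,1),np.round(e,1),np.round(wz('w1',*a(*p),11),1),np.round(wz('w2',*b(*q),11),1))
E
```

```text
[456.1 182.4  11.5] [0. 0.] [456.3 182.4  11. ] [456.3 182.4  11. ]
[445.6 179.7  13.5] [0.1 0.1] [446.1 179.7  11. ] [446.3 179.9  11. ]
[464.4 184.8  16. ] [0. 0.] [465.8 185.   11. ] [466.4 185.2  11. ]
[439.3 178.3  12.1] [0.1 0.1] [439.5 178.2  11. ] [439.5 178.5  11. ]
[472.4 186.6   9.3] [0.1 0.1] [471.9 186.6  11. ] [471.7 186.4  11. ]
```

Emit:
{"api": "drive_tool", "payload": {
  "moves": [0, 0, 0, -1, 0, 0, 0, 0, 0, 0, 0, 0, 0, 0, 0, 0, 0, 0, 0, 0, 0, 0, 0, 0]
}}

```text
time: 2.67
tool_pos: [458.9, 186.7, 62.0]
tcp_rot: [2.7, 89.9, 16.5]
ft_force: [-0.1, -0.5, 0.1]
finger_gap: 24.9
```

```bash
python3 snap.py w3; python3 - <<'E'
from h import *
s=load('w3');crop(s['image'],200,150,320,240,6,'pics/w3c.png')
E
```

```text
w3 [458.9 186.7  62. ] [ 2.66 89.88 16.5 ] [ 16.2  -0.  111.6   0.   68.4 -87.6] 2.67 24.9 [-0.08 -0.53  0.12]
[[0.002, -0.2393, 0.9709], [0.0006, 0.9709, 0.2393], [-1.0, 0.0001, 0.0021]]
```

View pics/w3c.png

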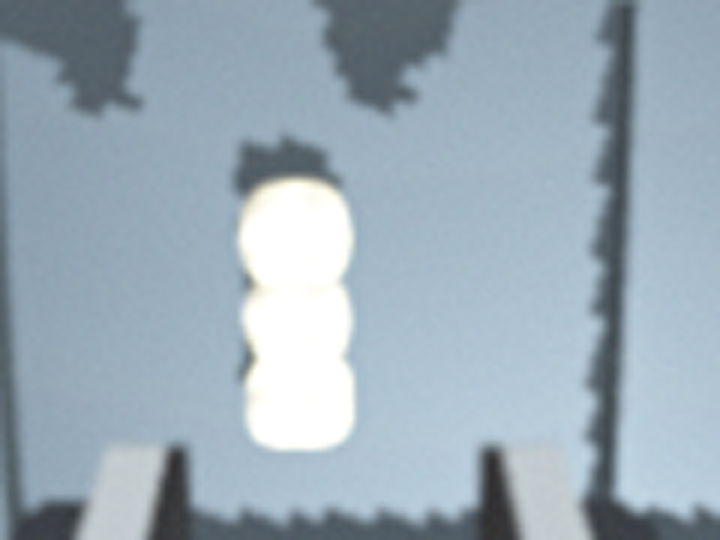

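```bash
python3 - <<'E'
from m import *
b=lambda x,y:(200+x/6-.42,150+y/6-.42)
P=[wz('w3',*b(*q),11) for q in [(297,178),(299,322),(300,450)]]
print(np.round(P,1)); d=P[2]-P[0];print(np.degrees(np.arctan2(d[1],d[0])))
E
```

```text
[[439.6 178.4  11. ]
 [456.2 182.5  11. ]
 [471.7 186.4  11. ]]
13.984301966072907
```

Emit:
{"api": "drive_tool", "payload": {
  "moves": [0.5, -0.11, -0.1, 0, 0, 0, 1.0, -0.11, -0.1, 0, 0, 0, 1.0, -0.11, -0.1, 0, 0, 0, 0.5, 0, 0, 0, 0, 0, 0, 0, 0, 0, 0, 0, 0, 0, 0, 0, 0, 0, 0, 0, 0, 0, 0, 0, 0, 0, 0, 0, 0, 0]
}}

```text
time: 3.38
tool_pos: [456.2, 182.7, 31.2]
tcp_rot: [3.5, 90.0, 17.4]
ft_force: [0.9, -0.3, -0.2]
finger_gap: 25.1
```

```bash
python3 snap.py w4; python3 - <<'E'
from h import *
s=load('w4');crop(s['image'],190,170,330,275,5,'pics/w4c.png')
E
```

```text
w4 [456.2 182.7  31.2] [ 3.49 89.96 17.36] [ 15.8   2.1 113.    0.   64.8 -88. ] 3.38 25.1 [ 0.9  -0.31 -0.23]
[[0.0006, -0.2397, 0.9708], [0.0002, 0.9708, 0.2397], [-1.0, 0.0, 0.0006]]
```

View pics/w4c.png

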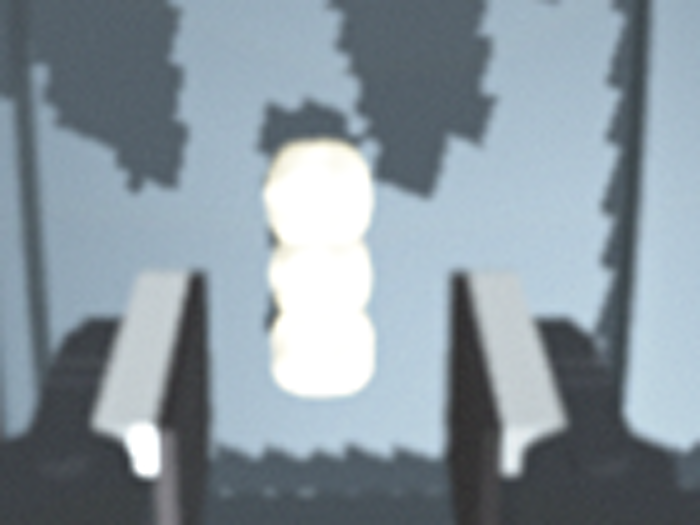

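Emit:
{"api": "drive_tool", "payload": {
  "moves": [0.5, 0, 0, 0, 0, 0, 0.7, 0, 0, 0, 0, 0, 0.7, 0, 0, 0, 0, 0, 0.4, 0, 0, 0, 0, 0, 0.2, 0, 0, 0, 0, 0, 0, 0, 0, 0, 0, 0, 0, 0, 0, 0, 0, 0, 0, 0, 0, 0, 0, 0, 0, 0, 0, 0, 0, 0]
}}

```text
time: 4.18
tool_pos: [456.2, 182.6, 6.1]
tcp_rot: [-0.7, 90.0, 13.2]
ft_force: [-0.7, 0.1, 0.1]
finger_gap: 25.0
```

```bash
python3 snap.py w5; python3 - <<'E'
from h import *
s=load('w5');crop(s['image'],190,190,330,295,5,'pics/w5c.png')
E
```

```text
w5 [456.2 182.6   6.1] [-0.68 89.96 13.19] [ 15.8   4.6 113.5  -0.   61.9 -88. ] 4.18 25.0 [-0.71  0.07  0.07]
[[0.0006, -0.2398, 0.9708], [0.0002, 0.9708, 0.2398], [-1.0, -0.0, 0.0007]]
```

View pics/w5c.png

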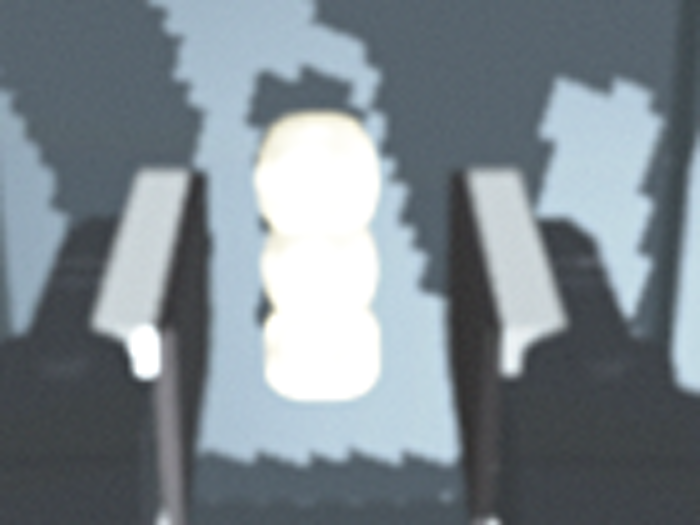

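Emit:
{"api": "drive_tool", "payload": {
  "moves": [0, 0, 0, 0, 0, 0, 0, 0, 0, 0, 0, 0, 0, 0, 0, 0, 0, 0, 0, 0, 0, 0, 0, 0, 0, 0, 0, 0, 0, 0, 0, 0, 0, 0, 0, 0],
  "hand": 0.6,
  "grip_force": 30
}}

```text
time: 4.73
tool_pos: [456.2, 182.6, 6.2]
tcp_rot: [0.8, 90.0, 14.7]
ft_force: [-1.2, -0.2, 4.4]
finger_gap: 10.1
```

```bash
python3 snap.py w6; python3 - <<'E'
from h import *
s=load('w6');crop(s['image'],190,190,330,295,5,'pics/w6c.png')
E
```

```text
w6 [456.2 182.6   6.2] [ 0.85 89.96 14.72] [ 15.8   4.6 113.5  -0.   61.9 -88. ] 4.73 10.1 [-1.21 -0.18  4.4 ]
[[0.0006, -0.2397, 0.9708], [0.0002, 0.9708, 0.2397], [-1.0, 0.0, 0.0006]]
```

View pics/w6c.png

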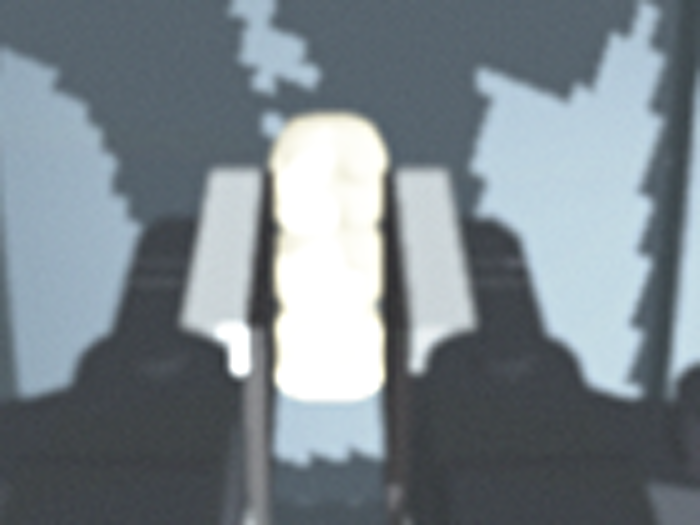

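Emit:
{"api": "drive_tool", "payload": {
  "moves": [-0.5, 0, 0, 0, 0, 0, -1.5, 0, 0, 0, 0, 0, -2.5, 0, 0, 0, 0, 0, -2.5, 0, 0, 0, 0, 0, -2.5, 0, 0, 0, 0, 0, -2.5, 0, 0, 0, 0, 0, -1.5, 0, 0, 0, 0, 0, 0, 0, 0, 0, 0, 0, 0, 0, 0, 0, 0, 0]
}}

```text
time: 5.53
tool_pos: [456.4, 182.7, 141.5]
tcp_rot: [1.9, 89.9, 15.8]
ft_force: [-0.1, 0.0, 0.1]
finger_gap: 10.5
```

Emit:
{"api": "drive_tool", "payload": {
  "moves": [0, -1, -0.2, 0, 0, 0, 0, -2.5, -0.4, 0, 0, 0, 0, -3.2, -0.5, 0, 0, 0, 0, -3.2, -0.5, 0, 0, 0, 0, -3.2, -0.5, 0, 0, 0, 0, -3.2, -0.5, 0, 0, 0, 0, -3.2, -0.5, 0, 0, 0, 0, -3.2, -0.5, 0, 0, 0, 0, -3.2, -0.5, 0, 0, 0, 0, -3.2, -0.5, 0, 0, 0, 0, -2.5, -0.5, 0, 0, 0, 0, -2.3, -0.5, 0, 0, 0, 0, -1, -0.25, 0, 0, 0, 0, 0, 0, 5.3, 0, 0, 0, 0, 0, 5.3, 0, 0, 0, 0, 0, 5.3, 0, 0, 0, 0, 0, 0, 0, 0, 0, 0, 0, 0, 0, 0, 0, 0, 0, 0, 0, 0]
}}

```text
time: 7.12
tool_pos: [482.1, -170.0, 140.0]
tcp_rot: [157.0, 89.9, 155.1]
ft_force: [-0.3, 0.8, -0.9]
finger_gap: 10.6
```

```bash
python3 snap.py t1; python3 - <<'E'
from h import *
s=load('t1');crop(s['image'],200,140,310,220,7,'pics/t1c.png')
E
```

```text
t1 [ 482.1 -170.   140. ] [156.98  89.92 155.14] [ -25.2   -2.6  105.4   -0.    77.4 -113.3] 7.12 10.6 [-0.28  0.82 -0.92]
[[-0.0013, 0.0321, 0.9995], [0.0006, 0.9995, -0.0321], [-1.0, 0.0006, -0.0013]]
```

View pics/t1.png

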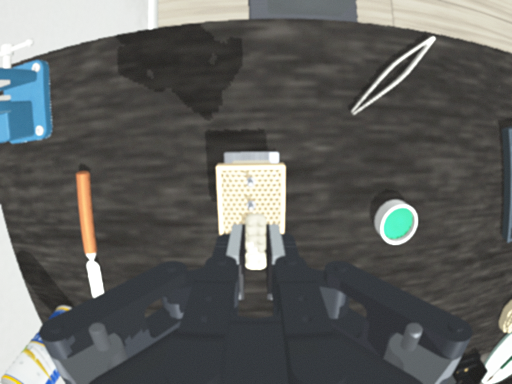

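View pics/t1c.png

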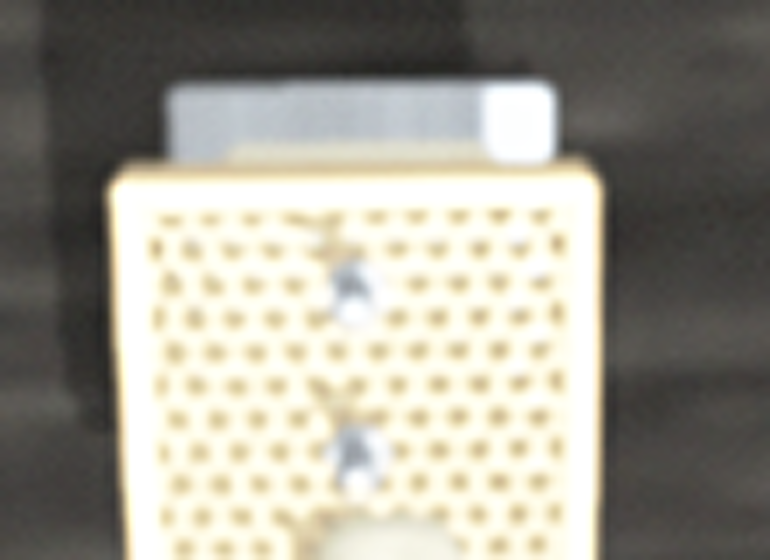

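```bash
python3 - <<'E'
from m import *
a=lambda x,y:(200+x/7-.43,140+y/7-.43)
A=wz('t1',*a(355,311),60);B=wz('t1',*a(358,481),60)
c1=wz('t1',*a(112,180),48);c2=wz('t1',*a(602,180),48)
print(A,B,np.linalg.norm(A-B),np.degrees(np.arctan2(*(B-A)[[1,0]])))
d=c1-c2;print(c1,c2,np.linalg.norm(d),np.degrees(np.arctan2(-d[0],d[1])))
for z in (56,64): print(z,wz('t1',*a(355,311),z),wz('t1',*a(358,481),z))
s,st=W('t1')
crop(s['image'],200,190,310,290,6,'pics/t1d.png')
E
```

```text
[ 471.89463635 -173.03636383   60.        ] [ 491.91766442 -173.47422897   60.        ] 20.02781513711544 -1.2527489027285357
[ 458.32814433 -200.96869024   48.        ] [ 460.31782375 -144.17740752   48.        ] 56.8261261793266 177.99346626388342
56 [ 472.94018671 -173.1414096    56.        ] [ 493.32082006 -173.58709488   56.        ]
64 [ 470.84908598 -172.93131806   64.        ] [ 490.51450878 -173.36136306   64.        ]
```

View pics/t1d.png

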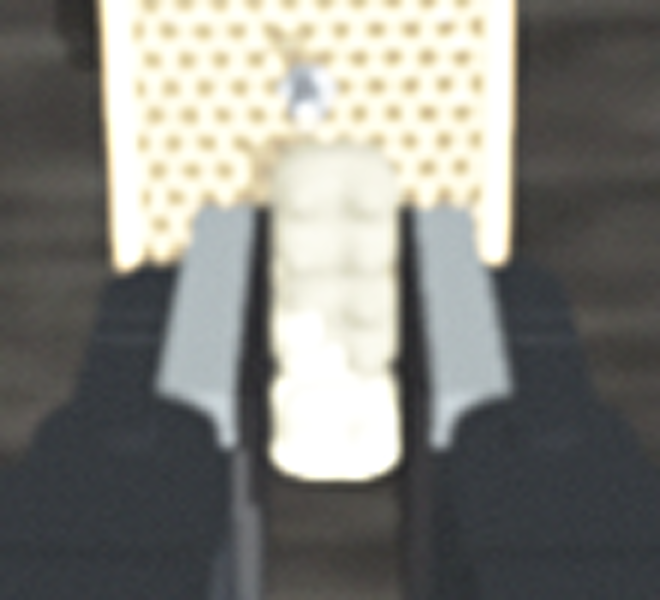

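```bash
python3 - <<'E'
from m import *
a=lambda x,y:(200+x/6-.42,190+y/6-.42)
s,st=W('t1');Rt=rot(st['tcp_rot']);z0=st['tool_pos'][2]
for dz in (-2,2,5):
  for q in [(335,145),(337,480),(271,300),(400,300),(336,330)]:
    print(dz,q,np.round(Rt.T@(wz('t1',*a(*q),z0+dz)-st['tool_pos']),2))
# pins in tool frame
for p in [(471.9,-173.04,60),(491.9,-173.47,60)]: print(np.round(Rt.T@(np.array(p)-st['tool_pos']),2))
E
```

```text
-2 (335, 145) [  2.02   0.58 -14.49]
-2 (337, 480) [ 1.97  0.71 19.5 ]
-2 (271, 300) [ 2.   -5.22  0.47]
-2 (400, 300) [2.   6.42 0.5 ]
-2 (336, 330) [2.   0.64 3.51]
2 (335, 145) [ -1.98   0.59 -15.99]
2 (337, 480) [-2.02  0.71 17.08]
2 (271, 300) [-2.   -5.05 -1.43]
2 (400, 300) [-1.99  6.26 -1.41]
2 (336, 330) [-2.    0.64  1.52]
5 (335, 145) [ -4.98   0.59 -17.11]
5 (337, 480) [-5.02  0.71 15.26]
5 (271, 300) [-5.   -4.93 -2.86]
5 (400, 300) [-4.99  6.14 -2.83]
5 (336, 330) [-5.    0.64  0.03]
[ 79.99  -3.43 -10.04]
[79.96 -3.22  9.96]
```

Emit:
{"api": "drive_tool", "payload": {
  "moves": [0.5, -0.1, 0.02, 0, 0, 0, 1, -0.1, 0.02, 0, 0, 0, 1.5, -0.1, 0.02, 0, 0, 0, 1.5, -0.1, 0.01, 0, 0, 0, 1, 0, 0, 0, 0, 0, 0, 0, 0, 0, 0, 0, 0, 0, 0, 0, 0, 0, 0, 0, 0, 0, 0, 0, 0, 0, 0, 0, 0, 0]
}}

```text
time: 7.92
tool_pos: [484.0, -174.7, 86.8]
tcp_rot: [-24.3, 89.9, -26.3]
ft_force: [0.4, -0.6, -0.7]
finger_gap: 10.4
```

```bash
python3 snap.py t2; python3 - <<'E'
from h import *
s=load('t2');crop(s['image'],200,160,310,245,7,'pics/t2c.png')
E
```

```text
t2 [ 484.  -174.7   86.8] [-24.32  89.9  -26.35] [ -25.6    1.1  107.6   -0.    71.2 -113.5] 7.92 10.4 [ 0.35 -0.61 -0.74]
[[0.0015, 0.0353, 0.9994], [-0.0007, 0.9994, -0.0353], [-1.0, -0.0007, 0.0015]]
```

View pics/t2c.png

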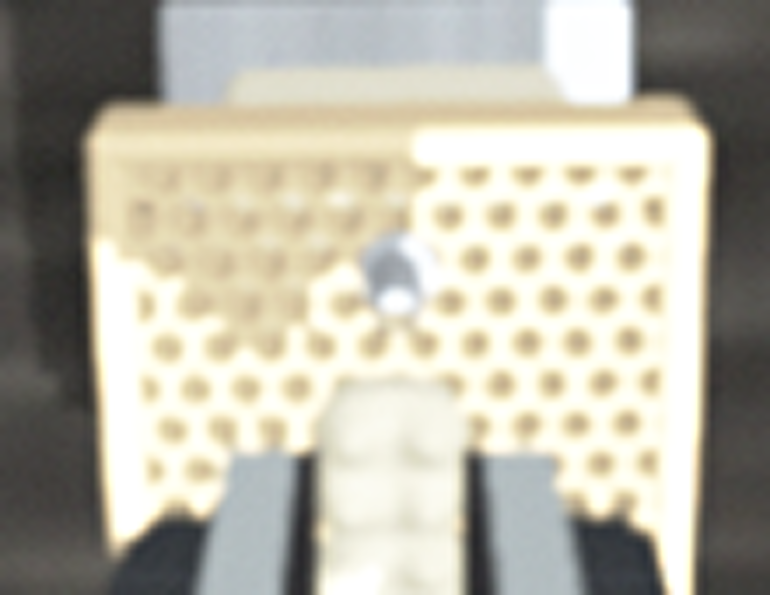

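```bash
python3 - <<'E'
from m import *
a=lambda x,y:(200+x/7-.43,140+y/7-.43)
b=lambda x,y:(200+x/7-.43,160+y/7-.43)
x,e=tri([wr('t1',*a(355,311)),wr('t2',*b(395,300))]);print(x,e)
s,st=W('t2');Rt=rot(st['tcp_rot']);z0=st['tool_pos'][2]
print('pin',Rt.T@(wz('t2',*b(395,300),60)-st['tool_pos']))
for q in [(392,380),(318,480),(467,480),(318,560),(466,560)]:
  print(q,np.round(Rt.T@(wz('t2',*b(*q),z0+5)-st['tool_pos']),2))
c=[wz('t2',*b(*q),48) for q in [(88,140),(710,140)]];d=c[0]-c[1]
print(c,np.linalg.norm(d),np.degrees(np.arctan2(d[0],-d[1])))
E
```

```text
[ 473.35325408 -173.2837127    54.51232551] [np.float64(0.1056739164182819), np.float64(0.10567391641829567)]
pin [ 26.78146428   0.92757873 -12.53790963]
(392, 380) [ -5.03   0.66 -17.06]
(318, 480) [-5.01 -4.71 -9.31]
(467, 480) [-5.02  6.08 -9.29]
(318, 560) [-5.   -4.81 -2.86]
(466, 560) [-5.01  6.09 -2.85]
[array([ 459.24579571, -200.8317828 ,   48.        ]), array([ 461.33846381, -144.21715455,   48.        ])] 56.65329108890153 -2.1168820163212323
```

Emit:
{"api": "drive_tool", "payload": {
  "moves": [0, 0, 0, 0, 0, 0, 0, 0, 0, 0, 0, 0, 0, 0, 0, 0, 0, 0, 0, 0, 0, 0, 0, 0, 0, 0, 0, 0, 0, 0]
}}

```text
time: 8.38
tool_pos: [483.3, -174.4, 85.9]
tcp_rot: [-30.5, 90.0, -32.6]
ft_force: [0.6, 0.6, -0.6]
finger_gap: 10.2
```

```bash
python3 snap.py t3; python3 - <<'E'
from h import *
s=load('t3');crop(s['image'],200,160,310,245,7,'pics/t3c.png')
E
```

```text
t3 [ 483.3 -174.4   85.9] [-30.53  89.99 -32.56] [ -25.6    1.1  107.7   -0.    71.2 -113.5] 8.38 10.2 [ 0.61  0.63 -0.59]
[[0.0001, 0.0354, 0.9994], [-0.0001, 0.9994, -0.0354], [-1.0, -0.0001, 0.0001]]
```

View pics/t3c.png

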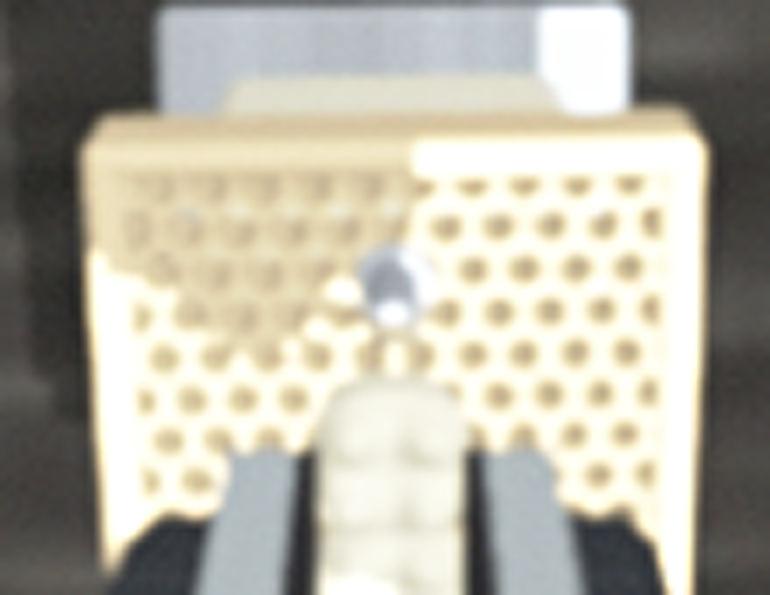

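```bash
python3 - <<'E'
from m import *
b=lambda x,y:(200+x/7-.43,160+y/7-.43)
s,st=W('t3');Rt=rot(st['tcp_rot']);z0=st['tool_pos'][2]
a=lambda x,y:(200+x/7-.43,140+y/7-.43)
for z in (56,60): print('pin',Rt.T@(wz('t3',*b(391,312),z)-st['tool_pos']),wz('t3',*b(391,312),z))
x,e=tri([wr('t1',*a(355,311)),wr('t3',*b(391,312))]);print(x,e)
for q in [(392,380),(318,480),(467,480)]:
  print(q,np.round(Rt.T@(wz('t3',*b(*q),z0+5)-st['tool_pos']),2))
c=[wz('t3',*b(*q),48) for q in [(84,150),(708,150)]];d=c[0]-c[1]
print(c,np.linalg.norm(d),np.degrees(np.arctan2(d[0],-d[1])))
E
```

```text
pin [ 29.9002095    0.57909395 -10.39437013] [ 472.9637268  -173.44042579   56.        ]
pin [ 25.90001696   0.58178569 -11.74413161] [ 471.61435112 -173.38954424   60.        ]
[ 473.08933501 -173.29996048   55.53975111] [np.float64(0.14887069715357154), np.float64(0.1488706971535206)]
(392, 380) [ -5.     0.66 -17.06]
(318, 480) [-5.   -4.71 -9.3 ]
(467, 480) [-5.    6.09 -9.28]
[array([ 459.20802771, -200.80615896,   48.        ]), array([ 461.3196583 , -144.20644514,   48.        ])] 56.639090630765544 -2.1366085663738636
```

Emit:
{"api": "drive_tool", "payload": {
  "moves": [0, 0, 0.5, 0, 0, 0, 0, 0, 1, 0, 0, 0, 0, 0, 1.5, 0, 0, 0, 0, 0, 1, 0, 0, 0, 0, 0, 0.5, 0, 0, 0, 0, 0, 0, 0, 0, 0, 0, 0, 0, 0, 0, 0, 0, 0, 0, 0, 0, 0, 0, 0, 0, 0, 0, 0]
}}

```text
time: 9.18
tool_pos: [527.7, -175.9, 85.6]
tcp_rot: [163.0, 90.0, 160.9]
ft_force: [0.5, -0.1, -0.2]
finger_gap: 10.4
```

```bash
python3 snap.py t4; python3 - <<'E'
from h import *
s=load('t4');crop(s['image'],190,60,320,180,5,'pics/t4c.png')
E
```

```text
t4 [ 527.7 -175.9   85.6] [162.99  89.97 160.95] [ -23.7    7.6  100.9   -0.    71.6 -111.7] 9.18 10.4 [ 0.54 -0.11 -0.16]
[[-0.0005, 0.0356, 0.9994], [0.0002, 0.9994, -0.0356], [-1.0, 0.0001, -0.0005]]
```

View pics/t4.png

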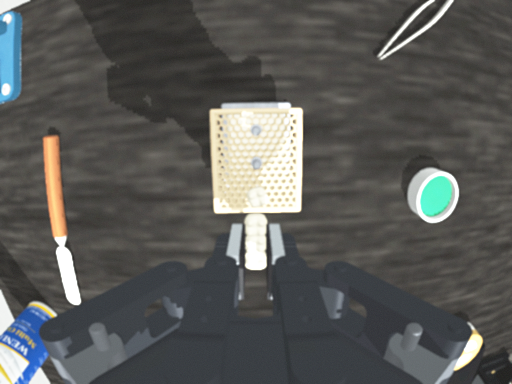

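View pics/t4c.png

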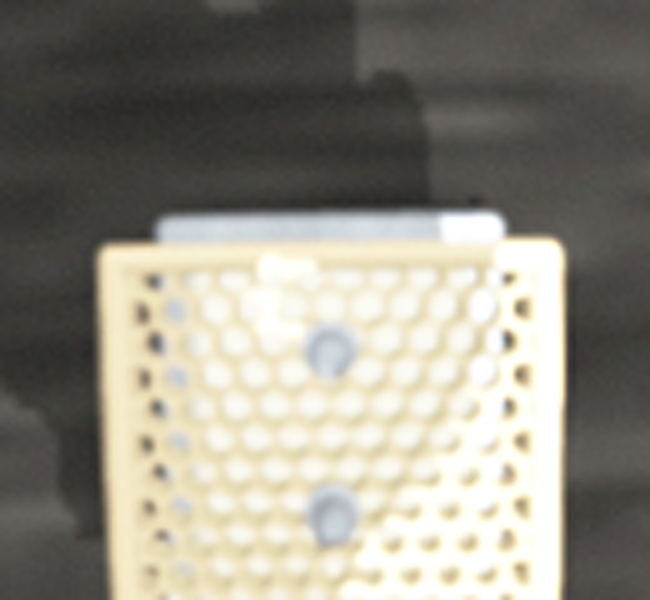

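```bash
python3 - <<'E'
from m import *
a=lambda x,y:(200+x/7-.43,140+y/7-.43)
t3=lambda x,y:(200+x/7-.43,160+y/7-.43)
b=lambda x,y:(190+x/5-.4,60+y/5-.4)
for z in (56,60): print(z,wz('t4',*b(331,355),z),wz('t4',*b(332,522),z))
print(tri([wr('t4',*b(331,355)),wr('t3',*t3(391,312))]),tri([wr('t4',*b(331,355)),wr('t1',*a(355,311))]),tri([wr('t4',*b(332,522)),wr('t1',*a(358,481))]))
c=[wz('t4',*q,48) for q in [b(98,243),b(565,243),(301.5,212),(214.5,213)]];print(np.round(c,1),np.mean(c,0))
s,_=W('t4');crop(s['image'],200,170,310,285,5,'pics/t4d.png')
E
```

```text
56 [ 472.31559725 -173.01306646   56.        ] [ 492.18007006 -173.63585466   56.        ]
60 [ 472.00461448 -173.00692173   60.        ] [ 491.41130939 -173.61535774   60.        ]
(array([ 472.1076867 , -173.20847544,   58.56340912]), [np.float64(0.19953264394614267), np.float64(0.19953264394612186)]) (array([ 472.04572863, -173.02952098,   59.43334727]), [np.float64(0.021925986779854807), np.float64(0.021925986779857548)]) (array([ 490.85216325, -173.49489795,   62.99139725]), [np.float64(0.10627934350708484), np.float64(0.10627934350715151)])
[[ 457.8 -200.8   48. ]
 [ 459.9 -144.    48. ]
 [ 526.6 -145.1   48. ]
 [ 525.1 -202.    48. ]] [ 492.35405884 -172.98634688   48.        ]
```

View pics/t4d.png

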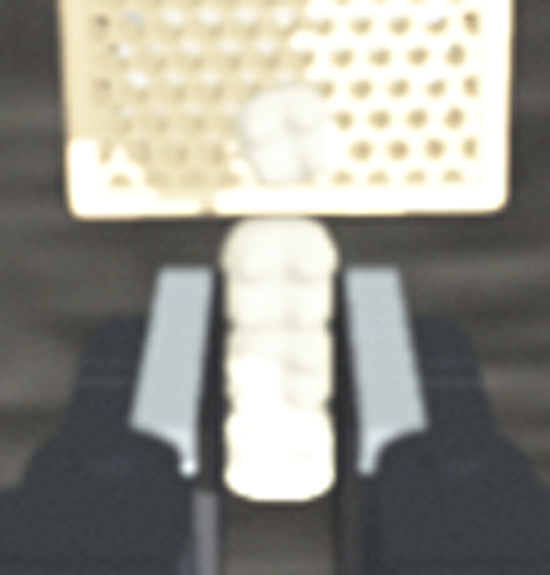

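Emit:
{"api": "drive_tool", "payload": {
  "moves": [0, 0, -0.5, 0, 0, 0, 0, 0, -1, 0, 0, 0, 0, 0, -1.5, 0, 0, 0, 0, 0, -1, 0, 0, 0, 0, 0, -0.59, 0, 0, 0, 0, 0, 0, 0, 0, 0, 0, 0, 0, 0, 0, 0, 0, 0, 0, 0, 0, 0, 0, 0, 0, 0, 0, 0]
}}

```text
time: 9.98
tool_pos: [482.9, -174.4, 86.0]
tcp_rot: [-17.8, 90.0, -19.8]
ft_force: [-0.4, -0.3, 0.5]
finger_gap: 10.7
```

```bash
python3 snap.py t5; python3 - <<'E'
from h import *
s=load('t5');crop(s['image'],200,160,310,245,7,'pics/t5c.png')
from bench import snapshot
s=snapshot('side');crop(s['image'],190,240,245,300,10,'pics/s5.png')
E
```

```text
t5 [ 482.9 -174.4   86. ] [-17.78  89.96 -19.8 ] [ -25.6    1.   107.8    0.    71.2 -113.6] 9.98 10.7 [-0.38 -0.27  0.46]
[[0.0006, 0.0353, 0.9994], [-0.0002, 0.9994, -0.0353], [-1.0, -0.0002, 0.0006]]
```

View pics/t5c.png

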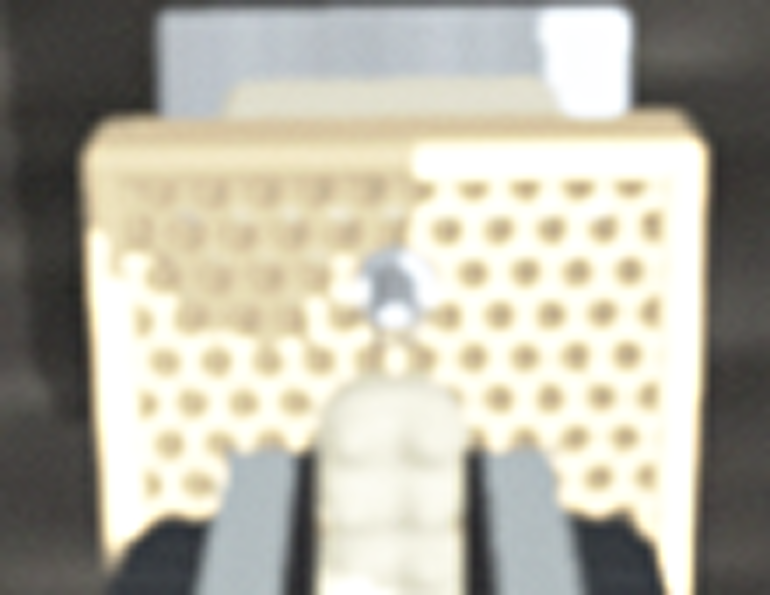

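View pics/s5.png

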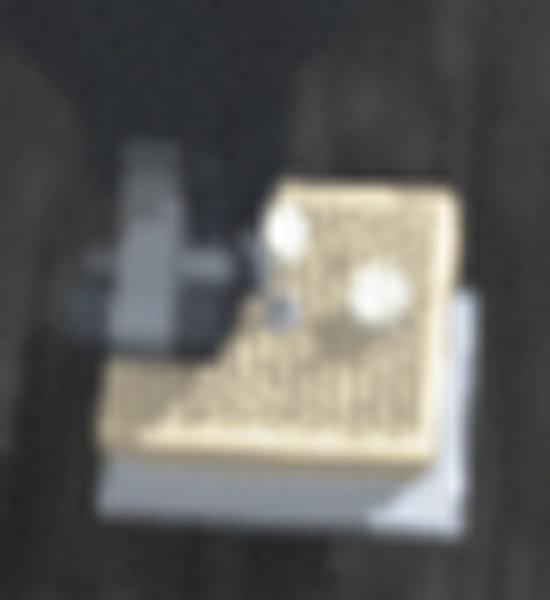

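Emit:
{"api": "drive_tool", "payload": {
  "moves": [0.3, 0, -0.1, 0, 0, 0, 0.5, 0, 0, 0, 0, 0, 0.5, 0, 0, 0, 0, 0, 0.5, 0, 0, 0, 0, 0, 0.2, 0, 0, 0, 0, 0, 0.1, 0, 0, 0, 0, 0, 0, 0, 0, 0, 0, 0, 0, 0, 0, 0, 0, 0, 0, 0, 0, 0, 0, 0, 0, 0, 0, 0, 0, 0]
}}

```text
time: 10.92
tool_pos: [481.6, -174.4, 65.1]
tcp_rot: [-22.2, 90.0, -24.3]
ft_force: [-0.7, 0.0, 0.6]
finger_gap: 10.0
```

```bash
python3 snap.py t6; python3 - <<'E'
from h import *
s=load('t6');crop(s['image'],195,160,315,260,6,'pics/t6c.png')
from bench import snapshot
s=snapshot('side');crop(s['image'],190,240,245,300,10,'pics/s6.png')
E
```

```text
t6 [ 481.6 -174.4   65.1] [-22.24  89.97 -24.28] [ -25.6    2.4  108.7    0.    68.8 -113.6] 10.92 10.0 [-0.65  0.02  0.63]
[[0.0006, 0.0355, 0.9994], [-0.0002, 0.9994, -0.0355], [-1.0, -0.0002, 0.0006]]
```

View pics/t6c.png

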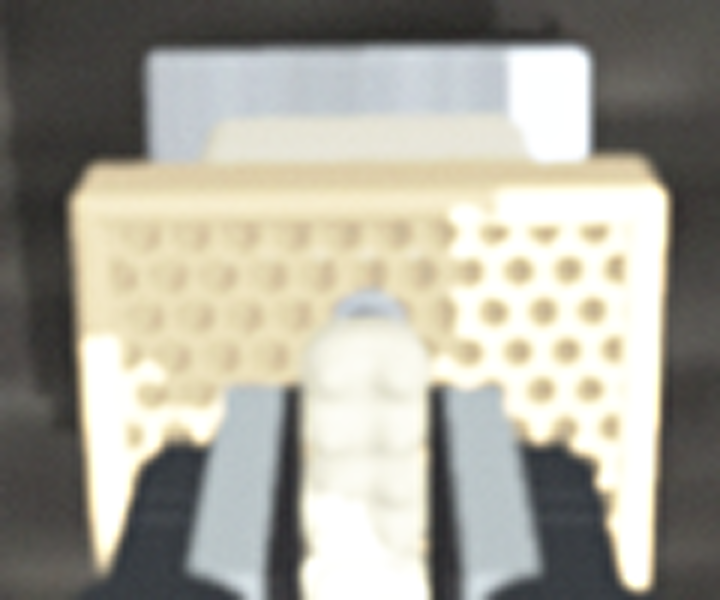

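View pics/s6.png

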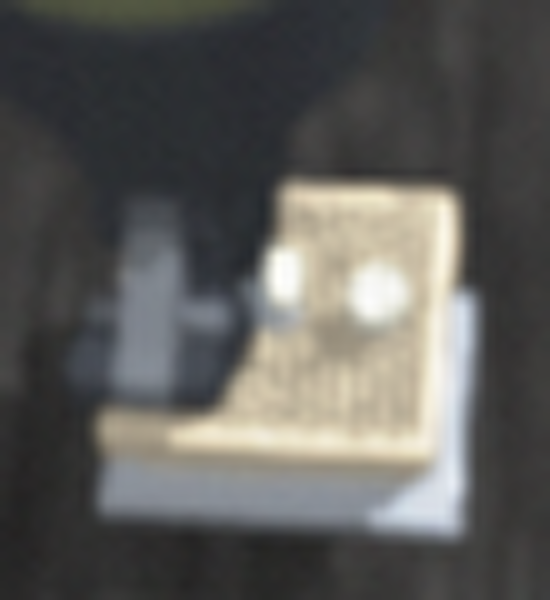

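Emit:
{"api": "drive_tool", "payload": {
  "moves": [0, 0, 0.08, 0, 0, 0, 0.2, 0, 0, 0, 0, 0, 0.2, 0, 0, 0, 0, 0, 0, 0, 0, 0, 0, 0, 0, 0, 0, 0, 0, 0, 0, 0, 0, 0, 0, 0]
}}

```text
time: 11.52
tool_pos: [482.1, -174.3, 60.7]
tcp_rot: [160.8, 90.0, 158.8]
ft_force: [0.5, -0.0, -1.8]
finger_gap: 10.6
```

```bash
python3 snap.py t7; python3 - <<'E'
from h import *
s=load('t7');crop(s['image'],195,160,315,260,6,'pics/t7c.png')
from bench import snapshot
s=snapshot('side');crop(s['image'],190,240,245,300,10,'pics/s7.png')
E
```

```text
t7 [ 482.1 -174.3   60.7] [160.83  89.99 158.8 ] [ -25.6    2.9  108.8   -0.    68.4 -113.6] 11.52 10.6 [ 0.5  -0.01 -1.84]
[[-0.0002, 0.0355, 0.9994], [0.0001, 0.9994, -0.0355], [-1.0, 0.0001, -0.0002]]
```

View pics/t7c.png

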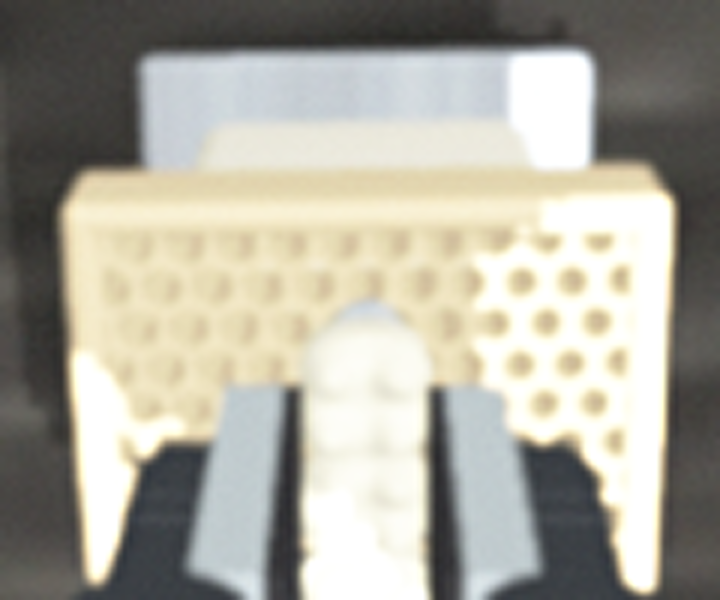

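View pics/s7.png

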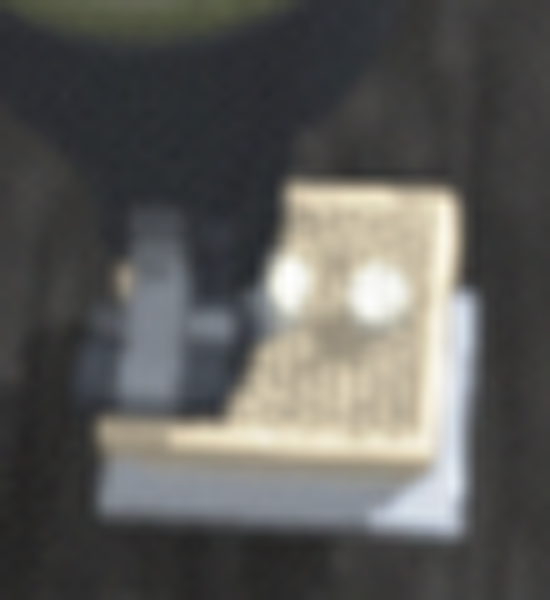

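Emit:
{"api": "drive_tool", "payload": {
  "moves": [0.15, 0, 0, 0, 0, 0, 0.15, 0, 0, 0, 0, 0, 0.1, 0, 0, 0, 0, 0, 0, 0, 0, 0, 0, 0, 0, 0, 0, 0, 0, 0, 0, 0, 0, 0, 0, 0]
}}

```text
time: 12.12
tool_pos: [482.1, -174.3, 56.7]
tcp_rot: [160.5, 90.0, 158.5]
ft_force: [0.5, 0.7, -0.9]
finger_gap: 10.2
```

```bash
python3 snap.py t8; python3 - <<'E'
from h import *
s=load('t8');crop(s['image'],195,160,315,260,6,'pics/t8c.png')
from bench import snapshot
s=snapshot('side');crop(s['image'],190,240,245,300,10,'pics/s8.png')
E
```

```text
t8 [ 482.1 -174.3   56.7] [160.49  89.99 158.46] [ -25.6    3.2  108.9   -0.    67.9 -113.6] 12.12 10.2 [ 0.52  0.72 -0.85]
[[-0.0001, 0.0355, 0.9994], [0.0, 0.9994, -0.0355], [-1.0, 0.0, -0.0001]]
```

View pics/t8c.png

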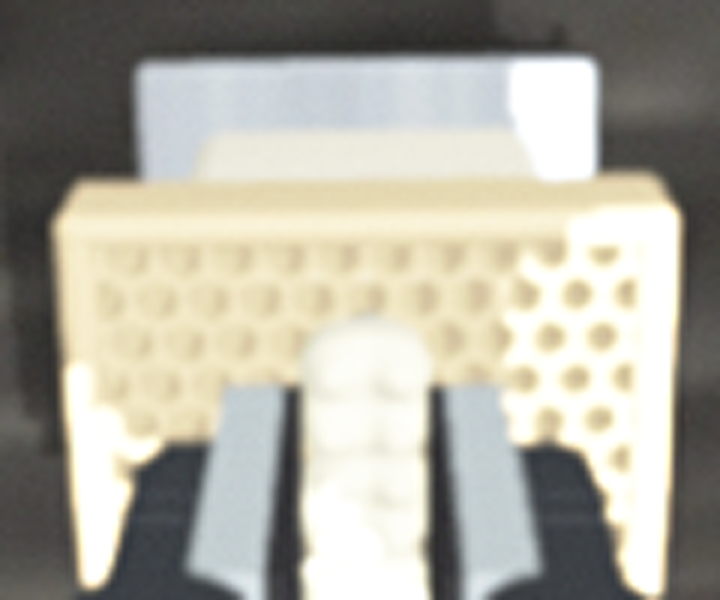

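View pics/s8.png

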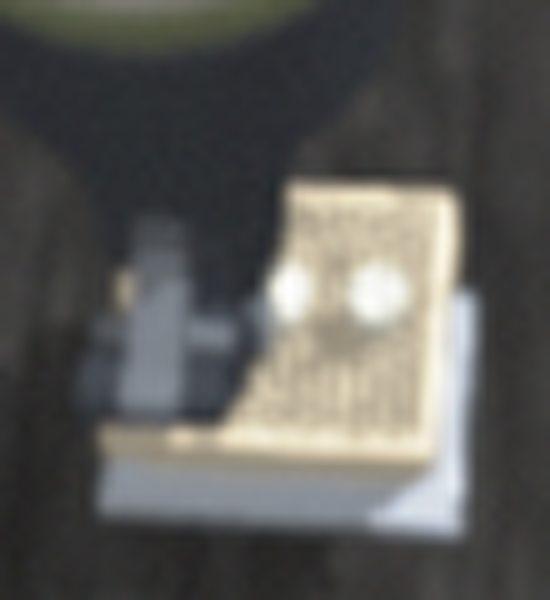

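Emit:
{"api": "drive_tool", "payload": {
  "moves": [0.05, 0, 0, 0, 0, 0, 0.05, 0, 0, 0, 0, 0, 0.05, 0, 0, 0, 0, 0, 0, 0, 0, 0, 0, 0, 0, 0, 0, 0, 0, 0]
}}

```text
time: 12.63
tool_pos: [482.4, -174.4, 56.4]
tcp_rot: [-52.0, 90.0, -54.0]
ft_force: [-5.5, 2.7, 10.5]
finger_gap: 10.3
```

Emit:
{"api": "drive_tool", "payload": {
  "moves": [-0.08, 0, 0, 0, 0, 0, 0, 0, 0, 0, 0, 0]
}}

```text
time: 12.8
tool_pos: [482.5, -174.4, 56.6]
tcp_rot: [-24.3, 90.0, -26.3]
ft_force: [-1.7, 1.1, 5.4]
finger_gap: 10.5
```

Emit:
{"api": "drive_tool", "payload": {
  "moves": [0, 0, 0, 0, 0, 0, 0, 0, 0, 0, 0, 0, 0, 0, 0, 0, 0, 0, 0, 0, 0, 0, 0, 0, 0, 0, 0, 0, 0, 0],
  "hand": 2.6
}}

```text
time: 13.22
tool_pos: [482.1, -174.2, 55.9]
tcp_rot: [150.3, 90.0, 148.3]
ft_force: [0.8, 0.6, -0.8]
finger_gap: 26.1
```

```bash
python3 snap.py t9; python3 - <<'E'
from h import *
s=load('t9');crop(s['image'],195,160,315,260,6,'pics/t9c.png')
E
```

```text
t9 [ 482.1 -174.2   55.9] [150.33  89.98 148.29] [ -25.6    3.3  108.9    0.    67.8 -113.6] 13.22 26.1 [ 0.84  0.56 -0.84]
[[-0.0003, 0.0355, 0.9994], [0.0002, 0.9994, -0.0355], [-1.0, 0.0002, -0.0003]]
```

View pics/t9c.png

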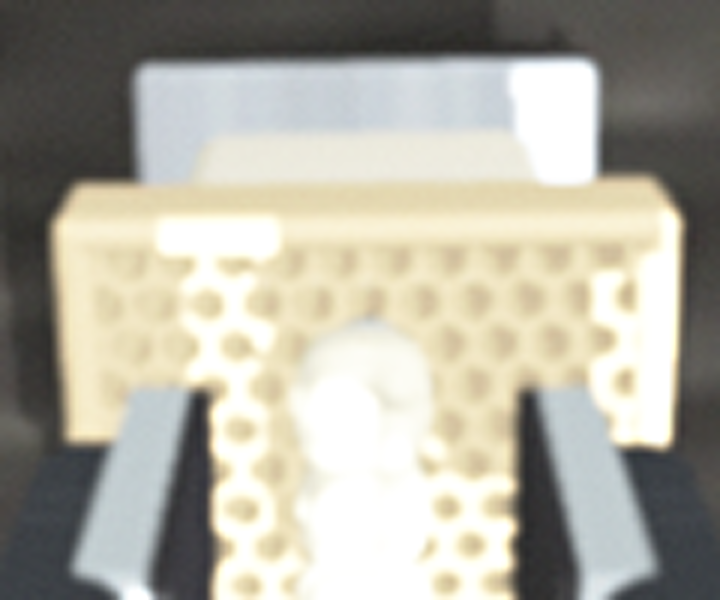

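Emit:
{"api": "drive_tool", "payload": {
  "moves": [-0.3, 0, 0, 0, 0, 0, -0.6, 0, 0, 0, 0, 0, -1.2, 0, 0, 0, 0, 0, -1.5, 0, 0, 0, 0, 0, -1.5, 0, 0, 0, 0, 0, -1.5, 0, 0, 0, 0, 0, -1, 0, 0, 0, 0, 0, -0.5, 0, 0, 0, 0, 0, 0, 0, 0, 0, 0, 0, 0, 0, 0, 0, 0, 0, 0, 0, 0, 0, 0, 0, 0, 0, 0, 0, 0, 0, 0, 0, 0, 0, 0, 0]
}}

```text
time: 14.35
tool_pos: [481.6, -174.0, 136.1]
tcp_rot: [157.5, 89.9, 155.5]
ft_force: [0.4, -0.4, 0.2]
finger_gap: 26.1
```

```bash
python3 snap.py u1; python3 - <<'E'
from h import *
s=load('u1');crop(s['image'],190,140,320,240,6,'pics/u1c.png')
from bench import snapshot
s=snapshot('side');crop(s['image'],190,240,245,300,10,'pics/s9.png')
E
```

```text
u1 [ 481.6 -174.   136.1] [157.49  89.9  155.46] [ -25.6   -2.3  105.4   -0.    76.9 -113.6] 14.35 26.1 [ 0.41 -0.41  0.25]
[[-0.0016, 0.0354, 0.9994], [0.0007, 0.9994, -0.0354], [-1.0, 0.0007, -0.0016]]
```

View pics/u1c.png

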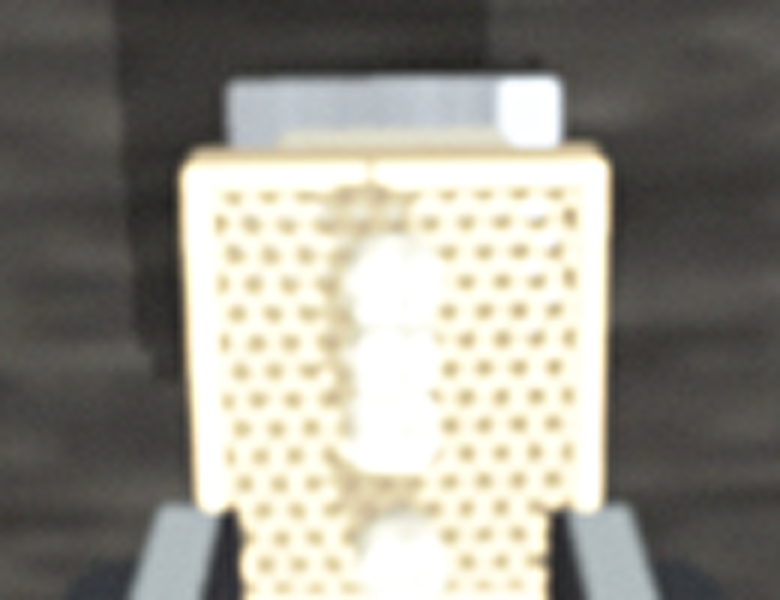

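View pics/s9.png

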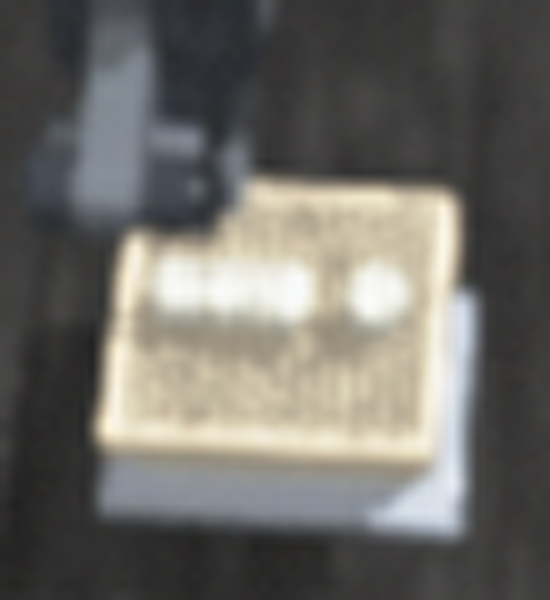

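Emit:
{"api": "drive_tool", "payload": {
  "moves": [0, 0, 0.3, 0, 0, 0, 0, 0, 0.4, 0, 0, 0, 0, 0, 0.3, 0, 0, 0, 0, 0, 0, 0, 0, 0, 0, 0, 0, 0, 0, 0, 0.5, 0, 0, 0, 0, 0, 1, 0, 0, 0, 0, 0, 1, 0, 0, 0, 0, 0, 0.5, 0, 0, 0, 0, 0, 0, 0, 0, 0, 0, 0, 0, 0, 0, 0, 0, 0, 0, 0, 0, 0, 0, 0, 0, 0, 0, 0, 0, 0, 0, 0, 0, 0, 0, 0],
  "hand": 8.5
}}

```text
time: 15.62
tool_pos: [492.6, -174.9, 107.7]
tcp_rot: [-23.4, 89.9, -25.4]
ft_force: [-0.9, -0.3, -0.7]
finger_gap: 84.9
```

```bash
python3 snap.py u2
```

```text
u2 [ 492.6 -174.9  107.7] [-23.4   89.94 -25.43] [ -25.2    0.9  105.4   -0.    73.6 -113.1] 15.62 84.9 [-0.87 -0.29 -0.66]
[[0.0009, 0.0355, 0.9994], [-0.0004, 0.9994, -0.0355], [-1.0, -0.0004, 0.0009]]
```

View pics/u2.png

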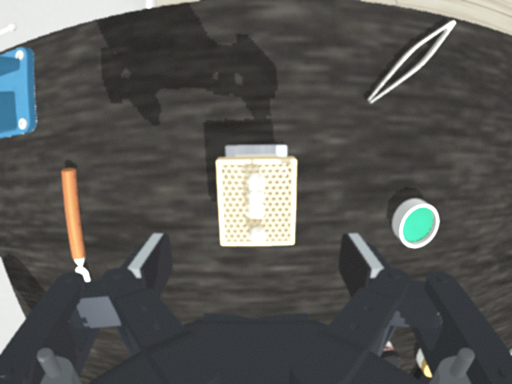

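Emit:
{"api": "drive_tool", "payload": {
  "moves": [0.4, 0, 0, 0, 0, 0, 0.8, 0, 0, 0, 0, 0, 1, 0, 0, 0, 0, 0, 1, 0, 0, 0, 0, 0, 1, 0, 0, 0, 0, 0, 1, 0, 0, 0, 0, 0, 1, 0, 0, 0, 0, 0, 0.8, 0, 0, 0, 0, 0, 0.8, 0, 0, 0, 0, 0, 0.5, 0, 0, 0, 0, 0, 0.2, 0, 0, 0, 0, 0, 0, 0, 0, 0, 0, 0, 0, 0, 0, 0, 0, 0, 0, 0, 0, 0, 0, 0, 0, 0, 0, 0, 0, 0]
}}

```text
time: 16.92
tool_pos: [492.7, -174.9, 22.8]
tcp_rot: [-25.1, 89.9, -27.2]
ft_force: [-0.3, -0.2, -0.5]
finger_gap: 84.9
```

```bash
python3 snap.py u3; python3 - <<'E'
from h import *
from bench import snapshot
s=snapshot('side');crop(s['image'],180,230,250,300,8,'pics/s10.png')
s=snapshot('scene');crop(s['image'],225,130,305,200,8,'pics/sc10.png')
E
```

```text
u3 [ 492.7 -174.9   22.8] [-25.14  89.93 -27.17] [ -25.2    7.6  108.3   -0.    64.1 -113.1] 16.92 84.9 [-0.3  -0.25 -0.54]
[[0.0011, 0.0354, 0.9994], [-0.0006, 0.9994, -0.0354], [-1.0, -0.0005, 0.0011]]
```

View pics/u3.png

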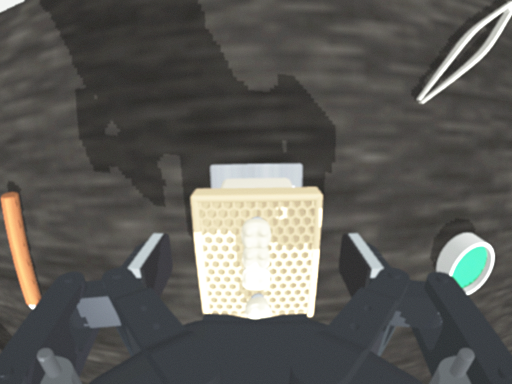

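View pics/sc10.png

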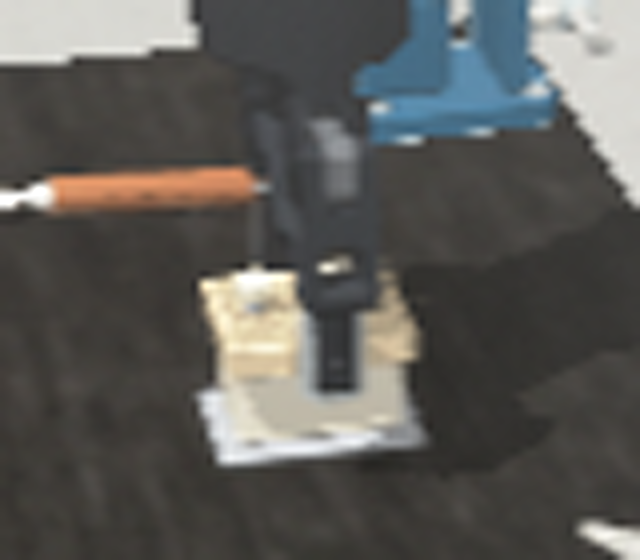

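Emit:
{"api": "drive_tool", "payload": {
  "moves": [0, 0, 0, 0, 0, 0, 0, 0, 0, 0, 0, 0, 0, 0, 0, 0, 0, 0, 0, 0, 0, 0, 0, 0],
  "hand": 6.0
}}

```text
time: 17.4
tool_pos: [492.2, -174.7, 22.1]
tcp_rot: [-165.4, 90.0, -167.4]
ft_force: [0.2, -0.4, -0.3]
finger_gap: 59.7
```

Emit:
{"api": "drive_tool", "payload": {
  "moves": [0, 0, 0, 0, 0, 0, 0, 0, 0, 0, 0, 0, 0, 0, 0, 0, 0, 0, 0, 0, 0, 0, 0, 0, 0, 0, 0, 0, 0, 0, 0, 0, 0, 0, 0, 0],
  "hand": 5.2,
  "grip_force": 50
}}

```text
time: 17.9
tool_pos: [492.4, -174.8, 22.4]
tcp_rot: [-28.2, 90.0, -30.2]
ft_force: [-1.2, -0.6, 4.2]
finger_gap: 54.9
```

```bash
python3 snap.py u4; python3 - <<'E'
from h import *
s=load('u4');crop(s['image'],180,170,335,330,4,'pics/u4c.png')
E
```

```text
u4 [ 492.4 -174.8   22.4] [-28.17  89.98 -30.19] [ -25.2    7.6  108.3   -0.    64.1 -113.1] 17.9 54.9 [-1.2  -0.55  4.19]
[[0.0004, 0.0354, 0.9994], [-0.0002, 0.9994, -0.0354], [-1.0, -0.0002, 0.0004]]
```

View pics/u4c.png

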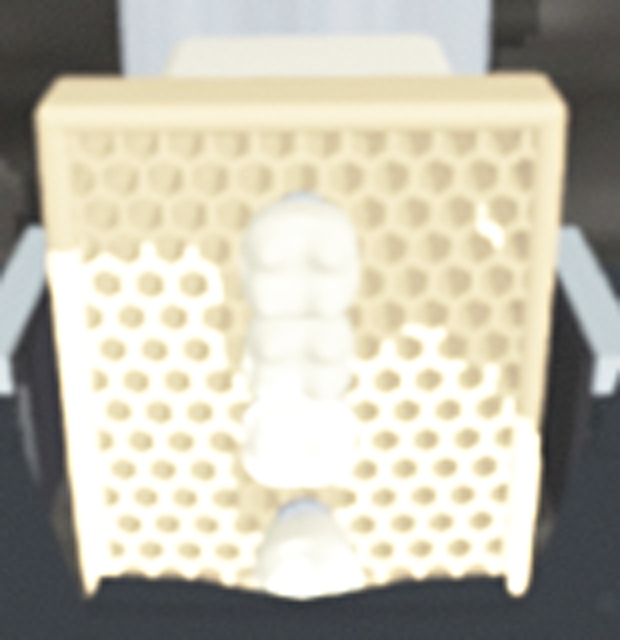

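Emit:
{"api": "drive_tool", "payload": {
  "moves": [-0.05, 0, 0, 0, 0, 0, -0.1, 0, 0, 0, 0, 0, -0.15, 0, 0, 0, 0, 0, -0.2, 0, 0, 0, 0, 0, -0.25, 0, 0, 0, 0, 0, -0.25, 0, 0, 0, 0, 0, -0.2, 0, 0, 0, 0, 0, -0.1, 0, 0, 0, 0, 0, 0, 0, 0, 0, 0, 0, 0, 0, 0, 0, 0, 0, 0, 0, 0, 0, 0, 0]
}}

```text
time: 18.87
tool_pos: [492.1, -174.6, 35.0]
tcp_rot: [163.8, 90.0, 161.8]
ft_force: [0.7, -0.2, -2.1]
finger_gap: 55.2
```

```bash
python3 snap.py u5; python3 - <<'E'
from h import *
s=load('u5');crop(s['image'],180,170,335,330,4,'pics/u5c.png')
from bench import snapshot
s=snapshot('scene');crop(s['image'],225,130,305,200,8,'pics/sc11.png')
E
```

```text
u5 [ 492.1 -174.6   35. ] [163.79  89.99 161.76] [ -25.2    6.4  108.    -0.    65.6 -113.1] 18.87 55.2 [ 0.67 -0.16 -2.13]
[[-0.0001, 0.0355, 0.9994], [0.0, 0.9994, -0.0355], [-1.0, 0.0, -0.0001]]
```

View pics/u5c.png

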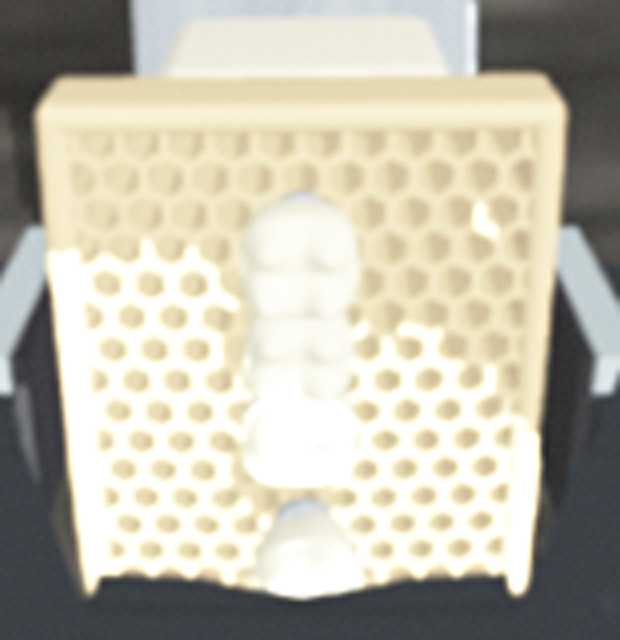

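View pics/sc11.png

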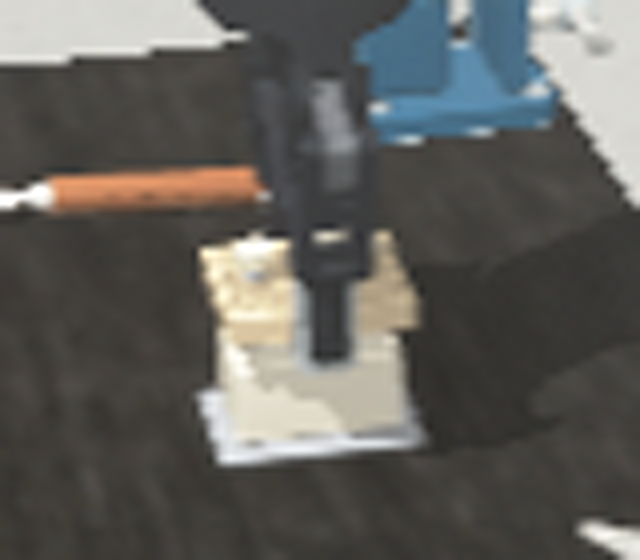

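Emit:
{"api": "drive_tool", "payload": {
  "moves": [-0.15, 0, 0, 0, 0, 0, -0.3, 0, 0, 0, 0, 0, -0.45, 0, 0, 0, 0, 0, -0.6, 0, 0, 0, 0, 0, -0.7, 0, 0, 0, 0, 0, -0.7, 0, 0, 0, 0, 0, -0.7, 0, 0, 0, 0, 0, -0.7, 0, 0, 0, 0, 0, -0.7, 0, 0, 0, 0, 0, -0.7, 0, 0, 0, 0, 0, -0.7, 0, 0, 0, 0, 0, -0.7, 0, 0, 0, 0, 0, -0.6, 0, 0, 0, 0, 0, -0.45, 0, 0, 0, 0, 0, -0.3, 0, 0, 0, 0, 0, -0.15, 0, 0, 0, 0, 0, 0, 0, 0, 0, 0, 0]
}}

```text
time: 20.38
tool_pos: [492.3, -174.7, 121.4]
tcp_rot: [-22.5, 90.0, -24.5]
ft_force: [-0.3, -0.6, -1.7]
finger_gap: 55.0
```

Emit:
{"api": "drive_tool", "payload": {
  "moves": [0, 0, 0, 0, 0, 0, 0, 0, 0, 0, 0, 0, 0, 0, 0, 0, 0, 0, 0, 0, 0, 0, 0, 0, 0, 0, 0, 0, 0, 0, 0, 0, 0, 0, 0, 0, 0, 0, 0, 0, 0, 0, 0, 0, 0, 0, 0, 0, 0, 0, 0, 0, 0, 0, 0, 0, 0, 0, 0, 0, 0, 0, 0, 0, 0, 0, 0, 0, 0, 0, 0, 0, 0, 0, 0, 0, 0, 0, 0, 0, 0, 0, 0, 0, 0, 0, 0, 0, 0, 0]
}}

```text
time: 21.63
tool_pos: [492.2, -174.7, 121.1]
tcp_rot: [-77.5, 90.0, -79.5]
ft_force: [0.4, -0.3, -2.4]
finger_gap: 55.2
```

```bash
python3 snap.py u6; python3 - <<'E'
from h import *
from bench import sensors
print(sensors.sense()['qd'])
s=load('u6');crop(s['image'],180,170,335,330,4,'pics/u6c.png')
from bench import snapshot
s=snapshot('scene');crop(s['image'],225,90,305,200,7,'pics/sc12.png')
s=snapshot('side');crop(s['image'],180,230,250,300,8,'pics/s12.png')
E
```

```text
u6 [ 492.2 -174.7  121.1] [-77.48  90.   -79.51] [-2.520e+01  1.000e-01  1.048e+02 -0.000e+00  7.520e+01 -1.131e+02] 21.63 55.2 [ 0.36 -0.31 -2.37]
[[0.0, 0.0354, 0.9994], [-0.0, 0.9994, -0.0354], [-1.0, -0.0, 0.0]]
[-0.04562749 -0.00388092 -0.05133148  0.06497563 -0.00164939 -0.03051497]
```

View pics/u6c.png

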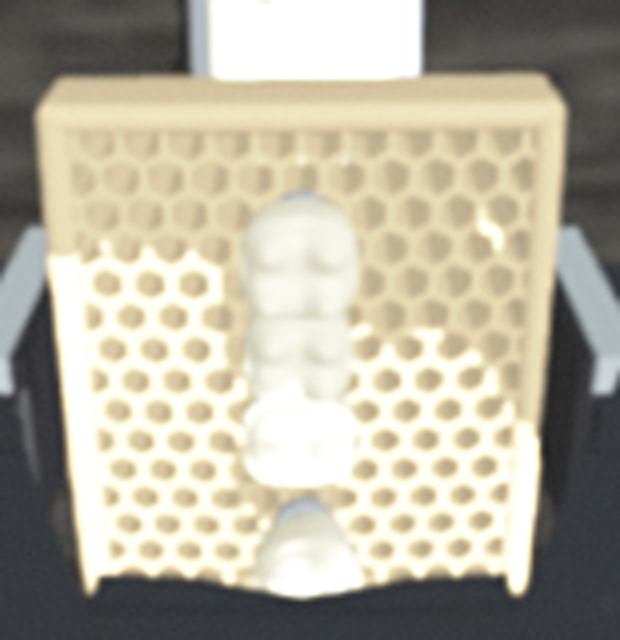

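View pics/sc12.png

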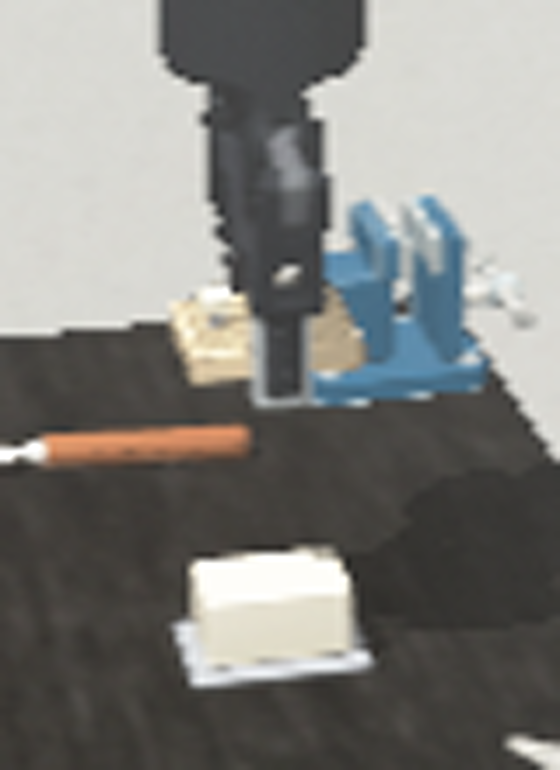

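The tray is held level and still about 98.7 mm above the stand, by the arm's reading. The bridge and crown look unchanged from the grip view, so I'm handing in.

```bash
python3 -c "
from bench import r
print(r.hand_in())"
```

```text
the job is handed in; nothing more can be done
None
```

I took the three-tooth bridge out of its compartment, set it on the two empty pins and let go. Then I gripped the tray by its long sides and lifted it straight off the stand. I handed in at about 21.8 s with the tray still held, and no verdict was reported.

**Last checks**
- **Lift:** the arm rose about 98.7 mm from where it gripped the tray. Joint speeds were below 0.1 deg/s and the tool was vertical to the displayed precision. The scene picture shows the tray in the air above the bare stand.
- **Grip:** the finger opening was 55.2 mm on the 56 mm tray. The wrist carried about 2.4 N downward, somewhat more than the weight I expected.
- **Work on the tray:** the wrist pictures before and after the lift match. The bridge and the third-pin crown did not shift relative to the tray.
- **Bridge seating:** pressing down met about 10 N with the tool at 56.4 mm, against 56.7 mm expected for full seating. Once released, the side picture showed the bridge in line and level with the crown.
- **Other items:** I saw nothing disturbed in the later pictures, but I did not measure the other crowns, jars, dish or tools again at the end.

**Readings that disagreed**
- **Pin height:** the first two-view measurements gave 54.5 and 55.5 mm. A view from almost straight above, paired with the earlier ones, gave 58.6 to 63 mm, against 60 mm in the text.
- **Bridge position along the pins:** the wrist and side cameras differed by about 1 mm, so I set it between the two. A sideways force of about 5 N appeared during the final press and was gone once I let go.

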